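# Free a glass pan lid from its tray and cover the topping pan

## Robot

A 7-joint arm with a two-finger parallel gripper is mounted at the origin on the work surface. World frame = base frame: x ahead of the robot, y to its left, z up, the work surface at z = 0. Lengths are in m, angles in rad, forces in N, time in s.
With the tool pointing down it reaches from about 0.4 to 0.875 m from the base axis. Payload 19.3 kg.
Tool frame: the origin (TCP) lies at the very end of the fingers, on their centre line; the grasp point (between the pads) lies bot.grasp_offset behind it (bot.grasp_offset is the distance from the TCP to the grasp point, in m); z points along the fingers, y is the direction in which the jaws open and shut (so a half turn about z gives the same grasp; the last joint's range is limited). The gripper opens to 85 mm and grips with 20 to 120 N. Pads are 22 mm wide; open, the fingers measure 114 mm over their backs; the gripper's body (76 mm by 85 mm) begins 54 mm behind the grasp point. The pads swing forward as they close: fully open they stand 13 mm farther back than shut.
Start: joints at [1.181, 0.521, -0.036, 1.599, 0.021, 1.021, -0.113], TCP at [0.196, -0.593, 0.208] pointing down, gripper open.
Joint ranges: [-2.91, 2.91], [-0.3, 2.13], [-1.5, 1.42], [0.17, 2.43], [-1.26, 4.41], [0.16, 1.93], [-2.52, 2.52]. Speed limits (rad/s): [1.89, 1.89, 2.39, 2.39, 3.01, 3.01, 3.01].

## Interface

Orientations are given as [roll, pitch, yaw] about the fixed x, y, z axes, in that order (R = Rz(yaw) Ry(pitch) Rx(roll)).
In Python, from workcell import bot gives the robot as it stands. The module is installed in compiled form; this text tells all that it offers.
- The arm moves only by the shell command python3 -m handwheel 'ROWS' [OPENING] [FORCE]. ROWS is JSON, a list of rows, each a list of 6 numbers: the shift along the tool's x, y, z as a fraction of full scale, then the turn, a rotation vector about the tool's x, y, z as a fraction of full scale. In form: [[x, y, z, rx, ry, rz], ...]. A call has 1 to 8 rows; each row shifts and turns the commanded pose from where the row before left it, along the tool's axes as they then stand; what a row does not reach is not made up. Full scale, the value 1, is 0.025 m for a shift and 360 degrees for a turn. A row lasts 1/8 s, in which the tool goes at most 62.5 mm and 10.7 degrees, less where a joint would pass 70% of its speed; a pose out of reach is approached as far as the arm can. A call with a number of a shift or a turn outside -1 to 1 is refused whole. A call with a gripper value outside its range is refused whole. OPENING is the closure, from -1 (fully open) to 1 (shut), set as the call begins (- or left out, the last holds). The fingers move at their own pace and stop on an object; FORCE is the grip in N (left out, the last holds). Time passes only in rows, so rows that do not move let the fingers close. It gives the time, the measured TCP pose, the force and the opening at its end, in the units of the state.
- bot.observe(): the state, without advancing time (a new reading comes with each control period).
- bot.grab_frame(name): name is "scene" or "top" or "wrist"; returns a dict with "pixels" (480x640x3 uint8, blue, green, red), "vertical_fov" (degrees; the focal length in pixels is half the picture's height over the tangent of half this angle, whatever the lens; pixels are square), "cx", "cy" (the principal point, pixels), "R" (3x3) and "t" (3): a world point X has camera coordinates R X + t. Camera axes: x right, y down, z forward; pixel columns grow to the right and rows downward; lengths in m; the calibration is good to about 2 mm. A picture is of the moment at which its call begins. There is no depth.
- bot.job_done(): hands the job in, once; it reports no verdict.
Trained networks look in a picture, given as the dict that the camera call returned (one of the last four; its "shot" number tells which), for a name from the list of things; names that differ only in an ending like _2 or _b are one class to them, and where a whole thing is asked for, a point or a joint stands for the part that bears it (a point fixed in the world has none). Each returns a list of dicts, best first, with "score" (0 to 1); they miss things now and then, are a little off and sometimes report something else, mostly with a low value. They report only what shows in the picture. A call takes as long as a camera call. They do not tell look-alikes from the thing itself.
- bot.trace(picture, thing): "region" (480x640 bool, what is visible of it) and "point" ([column, row] in pixels, amid what is visible of it).
The state is a dict: "clock": time; "qpos": joint angles; "qd": joint speeds; "joint_efforts": joint torques, N m; "position": TCP position; "tool_rot": TCP orientation; "force": force on the tool from outside, world axes, zero at the start; "moment": the same for the moment, N m; "grip_width": finger opening in m.
Only numpy, scipy, OpenCV 4.12 (cv2) and the standard library are available. Lean on these libraries where they do the work, as an engineer would, in place of code of your own. Each camera call takes 0.05 s, during which the arm holds its last target.

## Task

A thin glass lid lies flat in a low three-sided steel tray, too thin and too closely walled in to be gripped there: press lightly on its top and slide it out over the open front edge until about a third of it overhangs. Then grip the overhanging end by its two long sides, lift the lid out, and lay it flat, centred and lengthwise on the open steel pan so that the pan is covered. The glass cracks if it is pressed hard against the steel (about 25 N) and must not be dropped; leave the other things on the counter where they are.

Things in the scene. Friction and masses are not known exactly. Their poses are not given: they have to be found in the camera images.
- lid: White opal-glass lid, a flat plain rectangle 120 long (its x) by 64 wide (its y) by 3 mm thick, 58 g or so, no knob. Origin: centre of its underside. It starts lying in lid_tray, its long sides about 3 mm from the side rails and its rear end about 4 mm from the back wall. Smooth; it slides on the tray more easily than under rubber fingertips.
- lid_tray: Polished steel tray, fixed, rigid, 134 x 82 mm. Level floor, top 42 to 48 mm above the counter (adjustable feet), 48 mm above the origin; 6 mm thick side rails and back wall rise 8 mm above it. Channel 70 mm wide, 128 mm long, from back wall (x = +63 mm) to open front edge (x = -65 mm), nothing beyond it. Origin: on the channel's centre line. -x points out of the open front, roughly to the robot.
- tray_edge (a point): Middle of the open front edge of the tray's floor, at the floor's top surface.
- pan_open: Open empty steel pan, fixed, 100 long (x) by 50 wide (y) by 60 mm high, walls 2.5 mm. Origin: on the counter, under its centre. The lid, laid centred, stands out 7 mm past each long side and 10 mm past each end.
- pan_rim (a point): Centre of the open pan's mouth, at rim height (60 mm above the counter).
- pan_shut: A like pan, fixed, that already has its lid (top at 63 mm). Origin: on the counter under its centre. Not to be used.
- spray_bottle: Loose black spray bottle, about 206 mm high, 66 mm across, white trigger head. Origin: centre of its underside. Bystander.
- enamel_plate: Loose round white plate, 150 mm across, 20 mm high. Origin: centre of its underside. Bystander.
- torch: Loose hand torch with brass nozzle lying on the counter, 200 mm long (x), 32 mm thick. Origin: below its middle. Bystander.
- cup_box: Loose cardboard box 100 x 120 x 90 mm high. Origin: centre of its underside. Bystander.
Not all that is in view belongs to the job. Of the things shaped like the lid, the white one is meant.

How it is judged:
On the way, in this order (a step that is already met when the one before it is completed fails the run):
1. the lid lies flat on the tray's floor with 25 to 58 mm of its length out over the open front edge (x of lid in the frame of tray_edge between 0.002 and 0.035 m and z of lid in the frame of tray_edge between -0.002 and 0.002 m and angle between lid's own z axis and vertical below 0.04 rad), for 0.2 s.
2. the lid is lifted in the fingers, 15 mm or more above the tray's floor (z of lid in the frame of tray_edge above 0.015 m and contact force between the fingers and lid above 0.5 N), for 0.1 s.
At the end, for the whole second after the job is handed in: The lid lies flat (within 0.04 rad) and still on the open pan's rim, its underside within 2 mm of rim height, its centre within 10 mm lengthwise and 7 mm sideways of the mouth's centre, its length within 0.14 rad of the pan's (either way round) (x of lid in the frame of pan_rim between -0.01 and 0.01 m and y of lid in the frame of pan_rim between -0.007 and 0.007 m and z of lid in the frame of pan_rim between -0.002 and 0.002 m and angle between the x axis of lid and the x axis of pan_rim, either way round below 0.14 rad and angle between lid's own z axis and vertical below 0.04 rad and linear speed of lid below 0.01 m/s); the robot touches nothing.
It fails at once if the lid is pressed against the tray with more than 25 N (contact force between lid and lid_tray above 25 N).
It fails at once if the lid is pressed against the open pan with more than 25 N (contact force between lid and pan_open above 25 N).
It fails at once if the lid is dropped (moves faster than 0.5 m/s while no finger touches it) (linear speed of lid above 0.5 m/s and contact force between the fingers and lid below 0.05 N).
It fails at once if a bystander (spray bottle, plate, torch or box) is moved more than 20 mm (distance of any of spray_bottle, enamel_plate, torch, cup_box from where it was at the start of the episode above 0.02 m).
It also fails if it takes over 64 s, if anything falls off the work surface, if the arm or the gripper's body presses on something with over 40 N, if the wrist force passes 120 N, or if a joint passes its speed limit or range.

## Working session

There is one attempt and no reset: what is moved stays moved. The work goes in short steps, Python scripts to look and compute and a shell command to move; the robot and the scene stay as the last step left them, time stands still between calls to the robot, and variables do not carry over. Pictures are saved under pics/ and viewed, and the job is handed in when it is done.

```bash
mkdir -p pics; cat > h.py <<'E'
import numpy as np, cv2
from workcell import bot
def K(p):
    f=240/np.tan(np.radians(p["vertical_fov"])/2); return f,p["cx"],p["cy"]
def proj(p,X):
    f,cx,cy=K(p); c=np.array(p["R"])@np.array(X,float)+np.array(p["t"]); return np.array([cx+f*c[0]/c[2],cy+f*c[1]/c[2]])
def ray(p,uv,z):
    f,cx,cy=K(p); R=np.array(p["R"]); t=np.array(p["t"])
    d=R.T@np.array([(uv[0]-cx)/f,(uv[1]-cy)/f,1.]); o=-R.T@t
    return o+d*(z-o[2])/d[2]
E
python3 - <<'E'
from h import *
s=bot.observe(); print({k:np.round(v,4) for k,v in s.items()}, bot.grasp_offset)
for n in ["scene","top","wrist"]:
    p=bot.grab_frame(n); cv2.imwrite(f"pics/{n}0.png",p["pixels"])
    print(n,p["vertical_fov"],p["cx"],p["cy"],np.round(-np.array(p["R"]).T@np.array(p["t"]),3),[k for k in p])
    if n!="wrist":
      for o in ["lid","lid_tray","pan_open","pan_shut","spray_bottle","enamel_plate","torch","cup_box"]:
        for r in bot.trace(p,o)[:3]:
            m=r["region"].astype(np.uint8); 
            c=cv2.minAreaRect(cv2.findNonZero(m)); print(o,round(r["score"],2),np.round(r["point"]),m.sum(),np.round(c[0]),np.round(c[1]),round(c[2],1), np.round(ray(p,r["point"],.05),3))
E
```

```text
{'clock': np.float64(0.0), 'qpos': array([ 1.1808,  0.522 , -0.0363,  1.6   ,  0.0212,  1.0211, -0.1128]), 'qd': array([-0.0012, -0.0002, -0.0005,  0.0007,  0.0004,  0.0008, -0.0014]), 'joint_efforts': array([ 4.20000e-03, -9.27066e+01,  1.98100e+00, -3.69935e+01,
        1.78000e-02,  8.10000e-03,  0.00000e+00]), 'position': array([ 0.1963, -0.593 ,  0.2075]), 'tool_rot': array([-3.1405e+00,  1.0000e-04,  3.1980e-01]), 'force': array([ 0.4873,  0.5808, -0.3668]), 'moment': array([-0.0482,  0.012 , -0.0508]), 'grip_width': np.float64(0.0853)} 0.0187
scene 44.634846808484845 318.00594040864326 229.50269213959308 [ 1.358 -0.438  0.911] ['pixels', 'vertical_fov', 'cx', 'cy', 'R', 't', 'shot']
lid 0.95 [326. 201.] 827 [324. 197.] [26. 36.] 15.3 [0.455 0.059 0.05 ]
lid 0.78 [407. 203.] 963 [408. 205.] [47. 25.] 51.3 [0.549 0.22  0.05 ]
lid 0.75 [437. 175.] 783 [436. 175.] [18. 51.] 81.1 [0.495 0.343 0.05 ]
lid_tray 0.92 [412. 224.] 1353 [408. 212.] [66. 44.] 56.3 [0.612 0.188 0.05 ]
pan_open 0.58 [336. 245.] 1762 [339. 249.] [58. 35.] 39.3 [0.591 0.009 0.05 ]
pan_shut 0.94 [255. 282.] 199
[... 1121 characters left out ...]
11 0.05 ]
pan_open 0.64 [145. 216.] 964 [146. 216.] [29. 40.] 90.0 [0.63  0.473 0.05 ]
pan_open 0.23 [388. 226.] 1132 [389. 225.] [26. 46.] 0.0 [ 0.593 -0.179  0.05 ]
pan_shut 0.79 [387. 226.] 1081 [388. 226.] [45. 24.] 90.0 [ 0.592 -0.178  0.05 ]
pan_shut 0.37 [252. 236.] 410 [242. 242.] [33. 48.] 10.3 [0.57  0.186 0.05 ]
enamel_plate 0.93 [312. 159.] 2254 [310. 158.] [52. 53.] 63.4 [0.776 0.022 0.05 ]
torch 0.71 [415. 172.] 799 [412. 170.] [13. 74.] 84.7 [ 0.737 -0.257  0.05 ]
cup_box 0.48 [315. 230.] 679 [314. 229.] [38. 19.] 76.0 [0.585 0.016 0.05 ]
wrist 68.1115781066713 322.49818795313445 247.15022936794344 [ 0.258 -0.573  0.374] ['pixels', 'vertical_fov', 'cx', 'cy', 'R', 't', 'shot']
```

View pics/scene0.png

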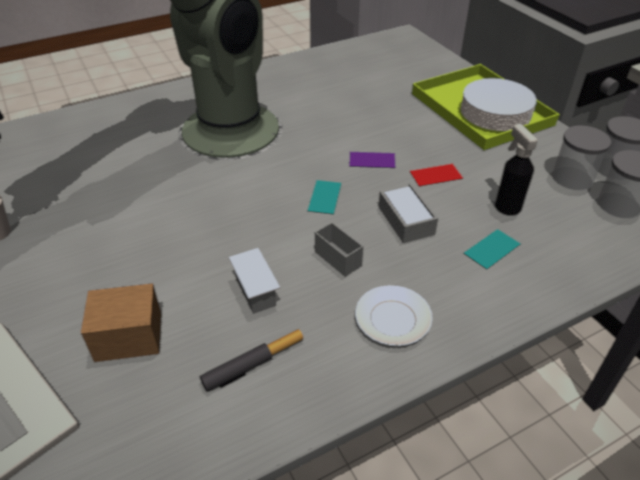

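View pics/top0.png

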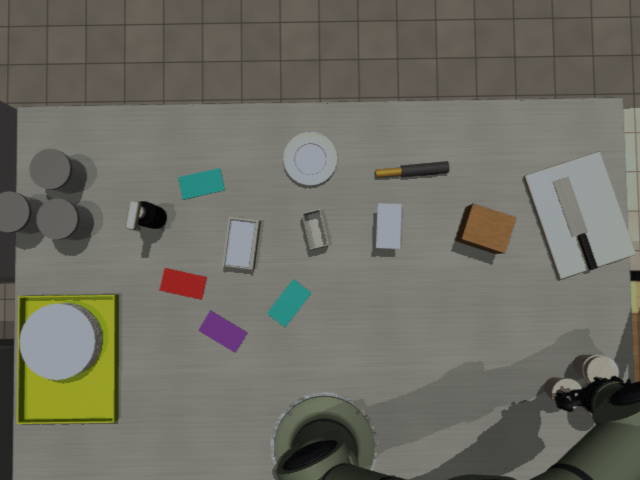

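View pics/wrist0.png

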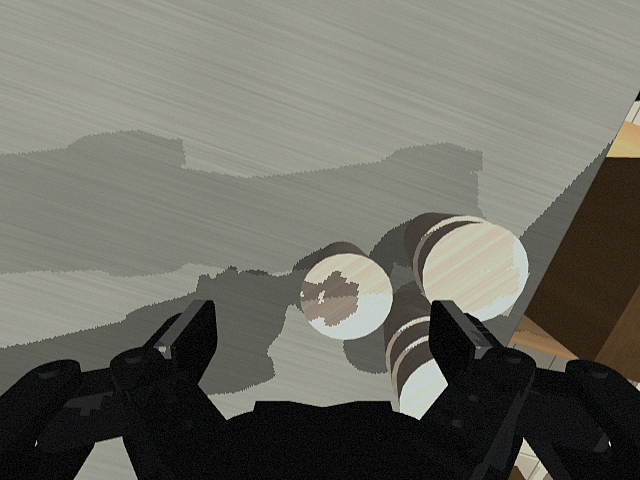

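The top view shows the lid in its tray at (241,243), the open pan at (315,230) and the closed pan, not to be used, at (388,226). I'll measure the first two more closely.

```bash
python3 - <<'E'
import cv2,numpy as np
a=cv2.imread("pics/top0.png")[190:290,190:350]
b=cv2.imread("pics/scene0.png")[170:290,300:450]
cv2.imwrite("pics/c1.png",cv2.resize(a,None,fx=5,fy=5,interpolation=cv2.INTER_CUBIC))
cv2.imwrite("pics/c2.png",cv2.resize(b,None,fx=5,fy=5,interpolation=cv2.INTER_CUBIC))
E
```

```text
(no output)
```

View pics/c1.png

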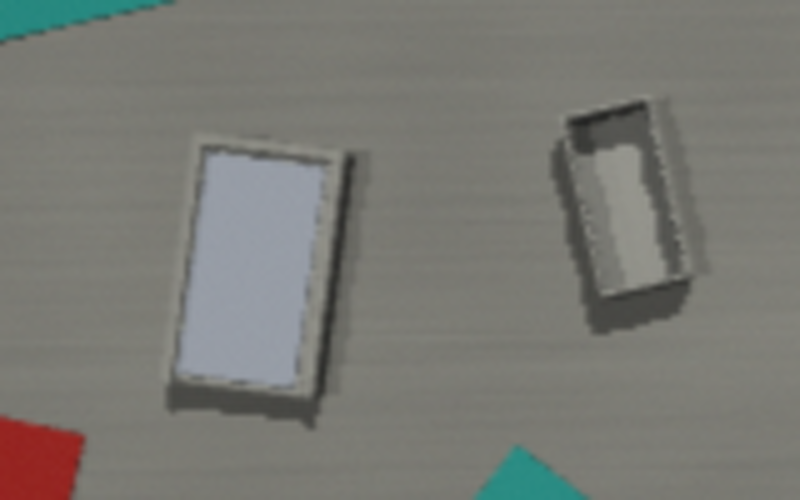

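View pics/c2.png

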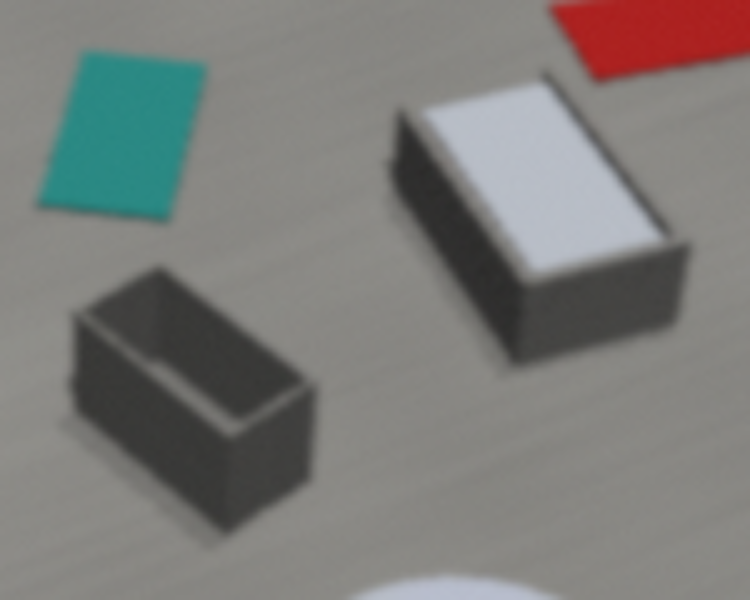

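```bash
cat > fit.py <<'E'
from h import *
from scipy.optimize import least_squares
pt=bot.grab_frame("top"); ps=bot.grab_frame("scene")
T=lambda L:[np.array(a)/5+190-.4 for a in L]
S=lambda L:[np.array(a)/5+np.array([300,170])-.4 for a in L]
def corners(x,y,yaw,xs,ys,z):
    c,s=np.cos(yaw),np.sin(yaw)
    return [np.array([x+c*a-s*b,y+s*a+c*b,z]) for a,b in zip(xs,ys)]
# order: rear-left, rear-right, front-right, front-left
def fit(obs,xs,ys,x0,zf=None):
    def r(q):
        z=q[3] if zf is None else zf
        C=corners(q[0],q[1],q[2],xs,ys,z); o=[]
        for p,L in obs:
            for X,u in zip(C,L):
                if u is not None:o+=list(proj(p,X)-u)
        return np.array(o)
    q=least_squares(r,x0); return q.x,r(q.x)
t_top=T([(200,135),(347,152),(313,398),(167,383)]); l_top=T([(205,152),(325,163),(300,388),(175,376)])
p_top=T([(565,118),(655,98),(690,275),(603,298)])
p_sc=S([(315,385),(233,432),(75,315),(160,267)]); t_sc=S([(688,243),(526,283),(400,108),(545,75)])
np.set_printoptions(precision=4,suppress=True)
print("pan top",*fit([(pt,p_top)],[.05,.05,-.05,-.05],[.025,-.025,-.025,.025],[.58,.01,.2],.06))
print("pan sc",*fit([(ps,p_sc)],[.05,.05,-.05,-.05],[.025,-.025,-.025,.025],[.58,.01,.2],.06))
print("pan both",*fit([(pt,p_top),(ps,p_sc)],[.05,.05,-.05,-.05],[.025,-.025,-.025,.025],[.58,.01,.2],.06))
tx=[.069,.069,-.065,-.065];ty=[.041,-.041,-.041,.041]
print("tray both",*fit([(pt,t_top),(ps,t_sc)],tx,ty,[.57,.19,-.1,.053]))
print("tray top",*fit([(pt,t_top)],tx,ty,[.57,.19,-.1],.053))
print("lid top",*fit([(pt,l_top)],[.06,.06,-.06,-.06],[.032,-.032,-.032,.032],[.57,.19,-.1],.048))
E
python3 fit.py
```

```text
pan top [0.5865 0.015  0.1953] [-0.37   -0.4866 -0.0829 -0.3614  0.6981  0.7732 -0.2469  0.0683]
pan sc [0.5881 0.0173 0.2248] [ 0.9169 -0.3988 -0.2779  1.4421 -0.5386 -0.2926 -0.1142 -0.9686]
pan both [0.5874 0.0164 0.2116] [-1.1715 -0.6108 -0.9502 -0.7819  0.4248  0.2179 -0.4538 -0.1888  0.2974
 -0.2214 -1.1331  1.4525 -0.8857 -0.5565 -0.2633 -1.0696]
tray both [ 0.551   0.2164 -0.1295  0.0502] [-1.1137 -0.2651 -0.2825 -0.1711  0.4696  0.1749 -0.6883 -0.36    0.0416
  0.259  -0.7929  1.1247 -1.5424 -0.0253  0.8742 -1.1541]
tray top [ 0.5504  0.215  -0.1366] [-0.5423 -0.2443  0.3149  0.0712  0.7047  0.4635 -0.479  -0.2949]
lid top [ 0.5512  0.2184 -0.1239] [ 0.066   0.092  -0.3477  0.4847 -0.5219 -0.1752  0.8032 -0.3953]
```

```bash
python3 -m handwheel '[[0,0,-0.3,0,0,0.024],[0,0,-0.3,0,0,0.024],[0,0,0,0,0,0.024],[0.288,-0.942,0,0,0,0],[0.288,-0.942,0,0,0,0],[0.288,-0.942,0,0,0,0],[0.288,-0.942,0,0,0,0],[0.288,-0.942,0,0,0,0]]'
```

```text
clock: 2.05
position: [0.248, -0.4806, 0.2232]
tool_rot: [3.141, -0.0, -0.133]
force: [0.9, 0.0, 0.1]
grip_width: 0.0856
```

```bash
R='' ; python3 -m handwheel '[[0.288,-0.942,0,0,0,0],[0.288,-0.942,0,0,0,0],[0.288,-0.942,0,0,0,0],[0.288,-0.942,0,0,0,0],[0.288,-0.942,0,0,0,0],[0.288,-0.942,0,0,0,0],[0.288,-0.942,0,0,0,0],[0.288,-0.942,0,0,0,0]]' && python3 -m handwheel '[[0.288,-0.942,0,0,0,0],[0.288,-0.942,0,0,0,0],[0.288,-0.942,0,0,0,0],[0.288,-0.942,0,0,0,0],[0.288,-0.942,0,0,0,0],[0.288,-0.942,0,0,0,0],[0.288,-0.942,0,0,0,0],[0.288,-0.942,0,0,0,0]]' && python3 -m handwheel '[[0.288,-0.942,0,0,0,0],[0.288,-0.942,0,0,0,0],[0.288,-0.942,0,0,0,0],[0.288,-0.942,0,0,0,0],[0.288,-0.942,0,0,0,0],[0.288,-0.942,0,0,0,0],[0.1,-0.942,0,0,0,0],[0,-0.942,0,0,0,0]]'
python3 - <<'E'
from h import *
p=bot.grab_frame("wrist"); cv2.imwrite("pics/w1.png",p["pixels"]); np.savez("w1.npz",**{k:np.array(v) for k,v in p.items()})
print(bot.observe()["position"],p["shot"])
E
```

```text
clock: 3.05
position: [0.3301, -0.3015, 0.2232]
tool_rot: [3.141, -0.0, -0.133]
force: [0.1, -0.1, 0.0]
grip_width: 0.0852
clock: 4.05
position: [0.4121, -0.1224, 0.2233]
tool_rot: [3.142, -0.0, -0.133]
force: [0.4, 0.0, -0.8]
grip_width: 0.0858
clock: 5.05
position: [0.4822, 0.0583, 0.2231]
tool_rot: [-3.142, -0.0, -0.133]
force: [0.3, 0.3, -0.4]
grip_width: 0.0853
[0.4823607  0.06147081 0.22322863] 6
```

View pics/w1.png

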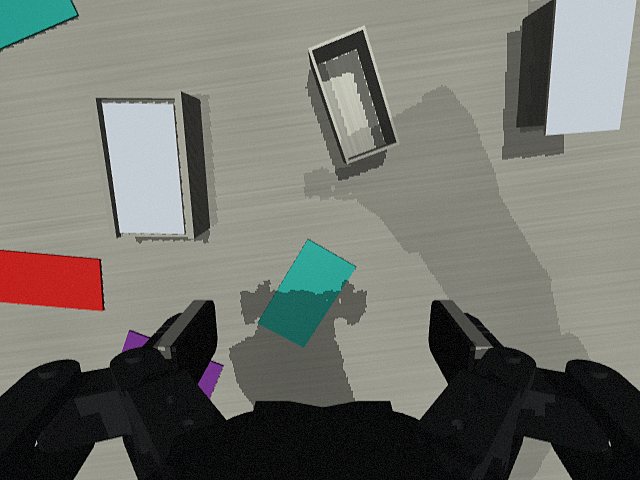

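```bash
python3 - <<'E'
import cv2
a=cv2.imread("pics/w1.png")
cv2.imwrite("pics/w1a.png",cv2.resize(a[80:250,80:230],None,fx=3.5,fy=3.5,interpolation=cv2.INTER_CUBIC))
cv2.imwrite("pics/w1b.png",cv2.resize(a[15:180,295:410],None,fx=3.5,fy=3.5,interpolation=cv2.INTER_CUBIC))
E
```

```text
(no output)
```

View pics/w1a.png

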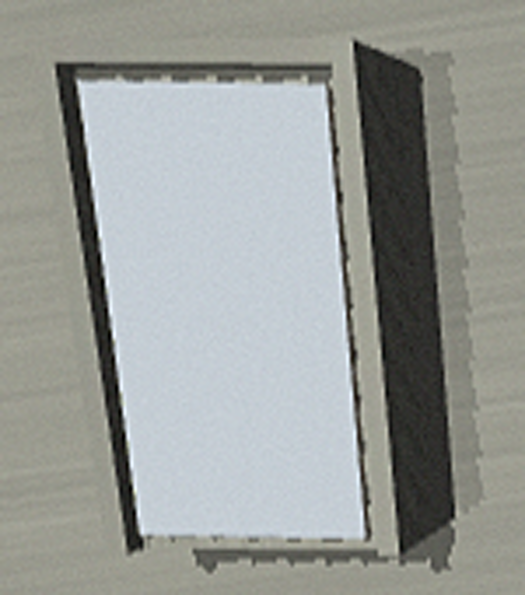

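View pics/w1b.png

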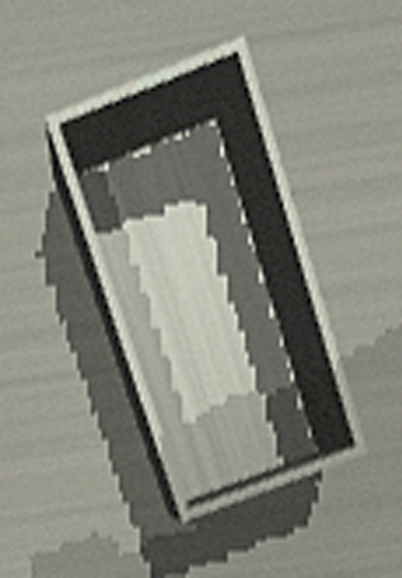

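```bash
cat > fit2.py <<'E'
import builtins
from h import *
from scipy.optimize import least_squares
np.set_printoptions(precision=4,suppress=True)
def fit1(p,L,xs,ys,x0,zf=None):
    def r(q):
        z=q[3] if zf is None else zf
        c,s=np.cos(q[2]),np.sin(q[2]); o=[]
        for a,b,u in zip(xs,ys,L): o+=list(proj(p,[q[0]+c*a-s*b,q[1]+s*a+c*b,z])-u)
        return np.array(o)
    q=least_squares(r,x0,x_scale=[.1,.1,.1,.1][:len(x0)]); return q.x,np.abs(r(q.x)).max()
LX=[.06,.06,-.06,-.06];LY=[.032,-.032,-.032,.032]
PX=[.05,.05,-.05,-.05];PY=[.025,-.025,-.025,.025]
E
python3 - <<'E'
from fit2 import *
p=dict(np.load("w1.npz"))
print(-p["R"].T@p["t"])
L=[np.array(a)/3.5+80 for a in [(77,82),(327,84),(367,540),(140,536)]]
P=[np.array(a)/3.5+np.array([295,15]) for a in [(46,120),(243,38),(367,450),(182,521)]]
for z in (.045,.048,.051): print("lid",z,*fit1(p,L,LX,LY,[.55,.2,-.1],z))
print("lid free",*fit1(p,L,LX,LY,[.55,.2,-.1,.048]))
print("pan",*fit1(p,P,PX,PY,[.58,.01,.2],.06)); print("pan free",*fit1(p,P,PX,PY,[.58,.01,.2,.06]))
c=[ray(p,u,.048) for u in L]; print([np.linalg.norm(c[i]-c[(i+1)%4]) for i in range(4)],c)
c=[ray(p,np.array(u)/3.5+80,.053) for u in [(354,40),(400,556)]]; print(np.linalg.norm(c[0]-c[1]),c)
E
```

```text
[0.5461 0.0491 0.3887]
lid 0.045 [ 0.5503  0.2178 -0.1447] 0.43914964626480923
lid 0.048 [ 0.5501  0.2163 -0.1453] 0.5156526874859111
lid 0.051 [ 0.55    0.2149 -0.146 ] 1.1004907012226397
lid free [ 0.5502  0.2171 -0.145   0.0464] 0.23887981313889384
pan [0.5868 0.015  0.2225] 0.7128136670785352
pan free [0.5872 0.0147 0.2221 0.057 ] 0.23804633617160675
[np.float64(0.06394486093951277), np.float64(0.1197530605419898), np.float64(0.06363104568327706), np.float64(0.11907216335228901)] [array([0.6137, 0.2394, 0.048 ]), array([0.6048, 0.176 , 0.048 ]), array([0.4864, 0.1935, 0.048 ]), array([0.4959, 0.2564, 0.048 ])]
0.13283050178430156 [array([0.6131, 0.165 , 0.053 ]), array([0.4816, 0.1834, 0.053 ])]
```

```bash
python3 -m handwheel '[[0,0,0,0,0,0.0014],[0.326,-0.931,0,0,0,0],[0.326,-0.931,0,0,0,0],[0.326,-0.931,0,0,0,0],[0.326,-0.931,0,0,0,0],[0.326,-0.931,0,0,0,0],[0.326,-0.931,0,0,0,0],[0.326,-0.931,0,0,0,0]]' 1 30 && python3 -m handwheel '[[0,0,0.9,0,0,0],[0,0,0.9,0,0,0],[0,0,0.9,0,0,0],[0,0,0.9,0,0,0],[0,0,0.9,0,0,0],[0,0,0.9,0,0,0],[0,0,0.5,0,0,0],[0,0,0,0,0,0]]'
python3 - <<'E'
from h import *
s=bot.observe(); print(s["position"],s["force"],s["tool_rot"])
for n in ["wrist","scene"]:
    p=bot.grab_frame(n); cv2.imwrite(f"pics/{n}2.png",p["pixels"] if n=="wrist" else cv2.resize(p["pixels"][100:300,300:560],None,fx=3,fy=3))
E
```

```text
clock: 6.1
position: [0.562, 0.2103, 0.2231]
tool_rot: [3.141, -0.0, -0.143]
force: [-0.1, -0.3, 0.2]
grip_width: -0.0002
clock: 7.1
position: [0.5612, 0.2102, 0.0752]
tool_rot: [3.141, 0.001, -0.142]
force: [0.5, 0.2, -0.2]
grip_width: -0.0
[0.56121768 0.21021311 0.07515306] [ 0.52807828  0.24829428 -0.17188704] [ 3.14085132e+00  8.70734233e-04 -1.42040097e-01]
```

View pics/wrist2.png

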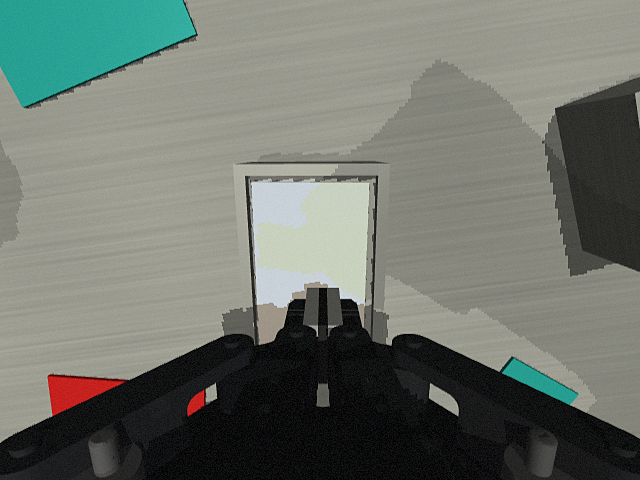

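View pics/scene2.png

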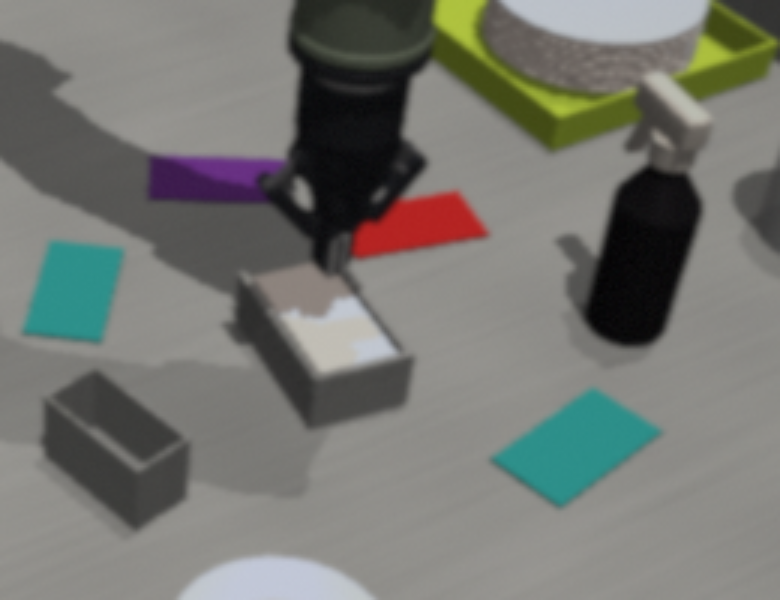

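```bash
python3 -m handwheel '[[0,-0.18,0.4,0,0,0],[0,0,0.35,0,0,0],[0,0,0,0,0,0]]' && python3 -m handwheel '[[0,0,0.08,0,0,0],[0,0,0,0,0,0]]' && python3 -m handwheel '[[0,0,0.08,0,0,0],[0,0,0,0,0,0]]'
```

```text
clock: 7.58
position: [0.5615, 0.2152, 0.056]
tool_rot: [3.141, 0.001, -0.141]
force: [0.0, 0.4, 0.7]
grip_width: 0.0003
clock: 7.82
position: [0.562, 0.2153, 0.0549]
tool_rot: [-3.142, 0.0, -0.142]
force: [0.1, 0.6, 0.7]
grip_width: 0.0
clock: 8.07
position: [0.562, 0.2153, 0.0528]
tool_rot: [3.142, 0.0, -0.142]
force: [-0.2, 0.3, 0.2]
grip_width: 0.0
```

```bash
for i in 1 ; do python3 -m handwheel '[[0,0,0.04,0,0,0],[0,0,0,0,0,0]]'|grep -E "posi|force"; python3 -m handwheel '[[0,0,0.04,0,0,0],[0,0,0,0,0,0]]'|grep -E "posi|force"; done
```

```text
position: [0.562, 0.2153, 0.0518]
force: [0.2, 0.2, -0.3]
position: [0.562, 0.2153, 0.0508]
force: [0.5, -0.8, 0.7]
```

```bash
python3 -m handwheel '[[0,0,0.03,0,0,0],[0,0,0,0,0,0]]'|grep -E "posi|force"; 
```

```text
position: [0.562, 0.2153, 0.05]
force: [-0.3, 0.1, 0.2]
```

```bash
python3 -m handwheel '[[0,0,0.03,0,0,0],[0,0,0,0,0,0]]'|grep -E "posi|force"; 
```

```text
position: [0.562, 0.2153, 0.0493]
force: [-0.1, -0.3, 0.7]
```

```bash
python3 -m handwheel '[[0,0,0.02,0,0,0],[0,0,0,0,0,0]]'|grep -E "posi|force"; 
```

```text
position: [0.562, 0.2153, 0.0488]
force: [1.0, 0.3, -0.8]
```

```bash
python3 -m handwheel '[[0,0,0.02,0,0,0],[0,0,0,0,0,0]]'|grep -E "posi|force"; 
```

```text
position: [0.562, 0.2153, 0.0483]
force: [-0.5, -1.0, -0.1]
```

```bash
python3 -m handwheel '[[0,0,0.02,0,0,0],[0,0,0,0,0,0]]'|grep -E "posi|force"; 
```

```text
position: [0.562, 0.2153, 0.0478]
force: [0.2, -0.2, -0.4]
```

```bash
python3 -m handwheel '[[0,0,0.02,0,0,0],[0,0,0,0,0,0]]'|grep -E "posi|force"; 
```

```text
position: [0.562, 0.2153, 0.0473]
force: [0.4, -1.5, -0.2]
```

```bash
python3 -m handwheel '[[0,0,0.02,0,0,0],[0,0,0,0,0,0]]'|grep -E "posi|force"; 
```

```text
position: [0.562, 0.2153, 0.0468]
force: [-0.6, 0.2, -0.7]
```

```bash
python3 -m handwheel '[[0,0,0.02,0,0,0],[0,0,0,0,0,0]]'|grep -E "posi|force"; 
```

```text
position: [0.562, 0.2153, 0.0463]
force: [-1.3, -0.1, 0.3]
```

```bash
python3 -m handwheel '[[0,0,0.016,0,0,0],[0,0,0,0,0,0]]'|grep -E "posi|force"; 
```

```text
position: [0.562, 0.2153, 0.0459]
force: [0.6, 0.9, 0.8]
```

```bash
python3 -m handwheel '[[0,0,0.016,0,0,0],[0,0,0,0,0,0]]'|grep -E "posi|force|clock"; 
```

```text
clock: 11.08
position: [0.562, 0.2153, 0.0455]
force: [0.7, 0.3, 0.0]
```

```bash
python3 -m handwheel '[[0,0,0.016,0,0,0],[0,0,0,0,0,0]]'|grep -E "posi|force"; 
```

```text
position: [0.562, 0.2153, 0.0451]
force: [0.1, 1.1, -0.1]
```

```bash
python3 -m handwheel '[[0,0,0.016,0,0,0],[0,0,0,0,0,0]]'|grep -E "posi|force"; 
```

```text
position: [0.562, 0.2153, 0.0447]
force: [0.4, 0.1, -0.4]
```

```bash
python3 -m handwheel '[[0,0,0.016,0,0,0],[0,0,0,0,0,0]]'|grep -E "posi|force"; 
```

```text
position: [0.562, 0.2153, 0.0443]
force: [-0.4, 0.1, 0.3]
```

```bash
python3 - <<'E'
from h import *
p=bot.grab_frame("wrist"); cv2.imwrite("pics/w3.png",cv2.resize(p["pixels"][140:360,200:440],None,fx=2.7,fy=2.7))
p=bot.grab_frame("scene"); cv2.imwrite("pics/s3.png",cv2.resize(p["pixels"][150:250,360:460],None,fx=5,fy=5))
E
```

```text
(no output)
```

View pics/w3.png

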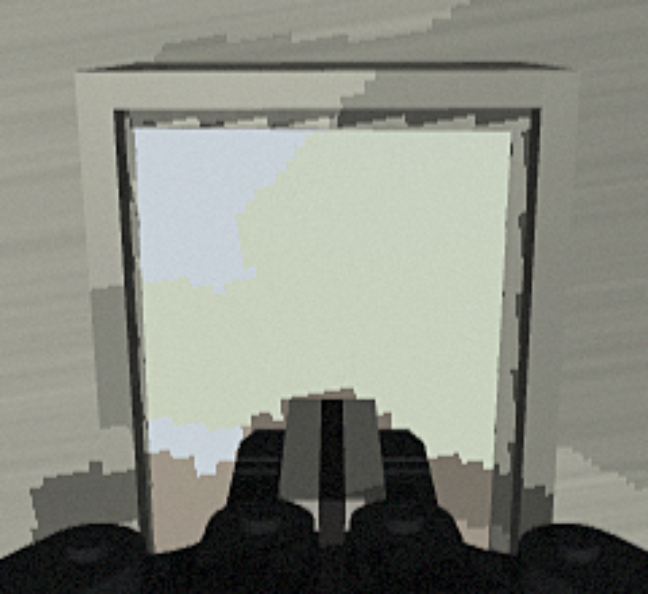

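View pics/s3.png

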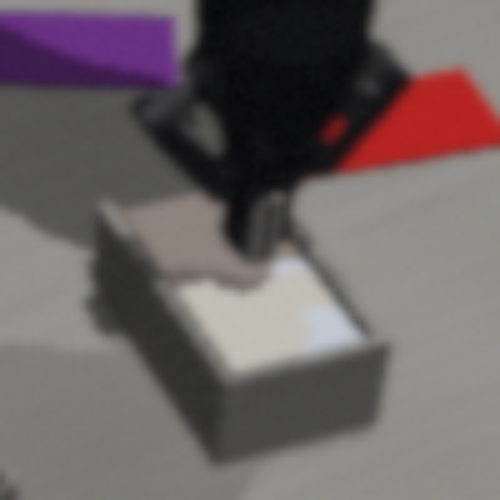

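```bash
python3 -m handwheel '[[0,0,0.016,0,0,0],[0,0,0,0,0,0]]'|grep -E "posi|force"; 
```

```text
position: [0.562, 0.2153, 0.0439]
force: [-0.1, 0.8, 0.1]
```

```bash
python3 -m handwheel '[[0,0,0.016,0,0,0],[0,0,0,0,0,0]]'|grep -E "posi|force"; 
```

```text
position: [0.562, 0.2153, 0.0435]
force: [0.1, 0.4, 0.4]
```

```bash
python3 -m handwheel '[[0,0,0.016,0,0,0],[0,0,0,0,0,0]]'|grep -E "posi|force"; 
```

```text
position: [0.562, 0.2153, 0.0431]
force: [0.5, -0.0, -0.0]
```

```bash
python3 -m handwheel '[[0,0,0.016,0,0,0],[0,0,0,0,0,0]]'|grep -E "posi|force"; 
```

```text
position: [0.562, 0.2153, 0.0427]
force: [0.9, 1.0, -0.1]
```

```bash
python3 -m handwheel '[[0,0,0.016,0,0,0],[0,0,0,0,0,0]]'|grep -E "posi|force"; 
```

```text
position: [0.562, 0.2153, 0.0423]
force: [-0.1, 1.0, -0.6]
```

```bash
python3 -m handwheel '[[0,0,0.016,0,0,0],[0,0,0,0,0,0]]'|grep -E "posi|force"; 
```

```text
position: [0.562, 0.2153, 0.0419]
force: [-1.4, 1.0, 0.5]
```

```bash
python3 -m handwheel '[[0,0,0.016,0,0,0],[0,0,0,0,0,0]]'|grep -E "posi|force"; 
```

```text
position: [0.562, 0.2153, 0.0415]
force: [0.4, -0.1, -0.5]
```

```bash
python3 - <<'E'
from h import *
p=bot.grab_frame("wrist"); cv2.imwrite("pics/w4.png",cv2.resize(p["pixels"][260:340,270:380],None,fx=6,fy=6,interpolation=cv2.INTER_CUBIC))
s=bot.observe(); print(s["clock"],s["position"],s["joint_efforts"],s["qpos"])
X=np.array(s["position"]);
for dz in (0,.003,.006): print(dz,proj(p,X+[0.011,0,dz]))
E
```

```text
13.725 [0.56200611 0.21527806 0.04152563] [-2.17656350e-03 -9.91549587e+01 -3.38394508e+00 -2.68058360e+01
  1.48676487e-02 -3.64286789e-03 -1.40993303e-03] [-0.29174912  0.70861392 -0.25126135  1.77260286  0.25620644  0.69242428
 -2.39549028]
0 [317.7441613  265.50460582]
0.003 [317.66500145 267.43108785]
0.006 [317.58311006 269.4240462 ]
```

View pics/w4.png

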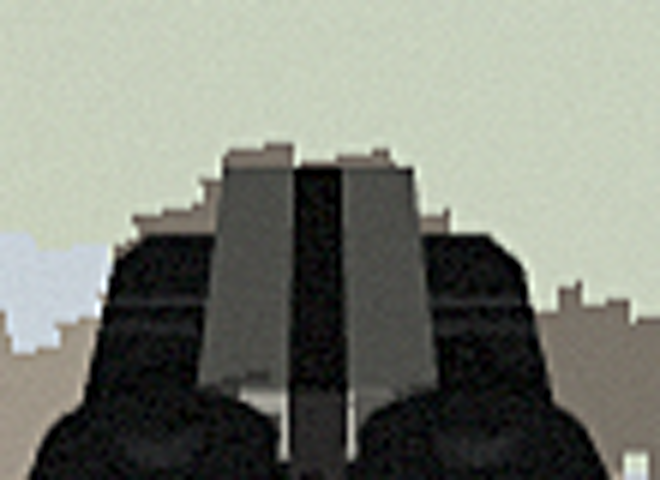

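```bash
python3 -m handwheel '[[0,0,0.016,0,0,0],[0,0,0,0,0,0]]'|grep -E "posi|force"; 
```

```text
position: [0.562, 0.2153, 0.0411]
force: [-0.3, -0.4, 0.2]
```

```bash
python3 -m handwheel '[[0,0,0.016,0,0,0],[0,0,0,0,0,0]]'|grep -E "posi|force"; 
```

```text
position: [0.562, 0.2153, 0.0407]
force: [-0.0, -0.6, -0.6]
```

```bash
python3 -m handwheel '[[0,0,0.016,0,0,0],[0,0,0,0,0,0]]'|grep -E "posi|force"; 
```

```text
position: [0.562, 0.2153, 0.0403]
force: [0.3, 0.6, 0.4]
```

```bash
python3 -m handwheel '[[0,0,0.016,0,0,0],[0,0,0,0,0,0]]'|grep -E "posi|force"; 
```

```text
position: [0.562, 0.2153, 0.0399]
force: [0.4, 1.7, 0.2]
```

```bash
python3 -m handwheel '[[0,0,0.016,0,0,0],[0,0,0,0,0,0]]'|grep -E "posi|force"; 
```

```text
position: [0.562, 0.2153, 0.0395]
force: [0.7, 0.1, -0.9]
```

```bash
python3 - <<'E'
from h import *
p=bot.grab_frame("wrist"); cv2.imwrite("pics/w5.png",cv2.resize(p["pixels"][260:340,270:380],None,fx=6,fy=6,interpolation=cv2.INTER_CUBIC))
print(bot.observe()["clock"])
E
```

```text
15.025
```

View pics/w5.png

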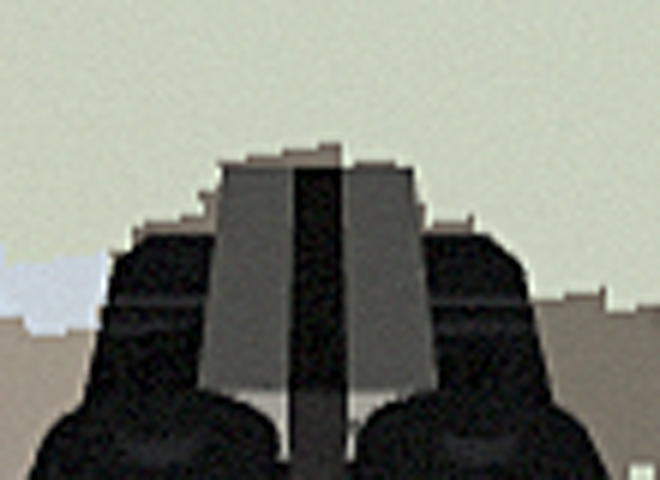

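```bash
python3 -m handwheel '[[0,0,0.016,0,0,0],[0,0,0,0,0,0]]'|grep -E "posi|force"; 
```

```text
position: [0.562, 0.2153, 0.0391]
force: [0.5, 0.3, -0.4]
```

```bash
python3 -m handwheel '[[0,0,0.016,0,0,0],[0,0,0,0,0,0]]'|grep -E "posi|force"; 
```

```text
position: [0.562, 0.2153, 0.0387]
force: [-0.3, -1.0, -0.0]
```

```bash
python3 -m handwheel '[[0,0,0.016,0,0,0],[0,0,0,0,0,0]]'|grep -E "posi|force"; 
```

```text
position: [0.562, 0.2153, 0.0383]
force: [0.3, -0.2, -0.4]
```

```bash
python3 -m handwheel '[[0,0,0.016,0,0,0],[0,0,0,0,0,0]]'|grep -E "posi|force"; 
```

```text
position: [0.562, 0.2153, 0.0379]
force: [-0.3, -0.1, 0.3]
```

```bash
python3 -m handwheel '[[0,0,0.016,0,0,0],[0,0,0,0,0,0]]'|grep -E "posi|force"; 
```

```text
position: [0.562, 0.2153, 0.0375]
force: [-0.3, -0.6, 0.8]
```

```bash
python3 -m handwheel '[[0,0,0.016,0,0,0],[0,0,0,0,0,0]]'|grep -E "posi|force|clock"; 
```

```text
clock: 16.52
position: [0.562, 0.2153, 0.0371]
force: [0.7, 0.7, 0.1]
```

```bash
python3 - <<'E'
from h import *
p=bot.grab_frame("wrist"); cv2.imwrite("pics/w6.png",cv2.resize(p["pixels"][260:340,270:380],None,fx=6,fy=6,interpolation=cv2.INTER_CUBIC))
print(bot.observe()["clock"]); X=bot.observe()["position"]
for h in (.005,.011,0):
  for dz in (0,.008,.013): print(h,dz,proj(p,np.array(X)+[h,0,dz]), -np.array(p["R"]).T@p["t"])
E
```

```text
16.575
0.005 0 [319.38597037 276.92661151] [0.62583836 0.20549754 0.20260833]
0.005 0.008 [319.24643389 282.69213498] [0.62583836 0.20549754 0.20260833]
0.005 0.013 [319.1524934  286.57367251] [0.62583836 0.20549754 0.20260833]
0.011 0 [317.64137869 265.46247911] [0.62583836 0.20549754 0.20260833]
0.011 0.008 [317.41933916 270.74781775] [0.62583836 0.20549754 0.20260833]
0.011 0.013 [317.26975265 274.30851387] [0.62583836 0.20549754 0.20260833]
0 0 [320.8165592 286.3273555] [0.62583836 0.20549754 0.20260833]
0 0.008 [320.74356244 292.47935506] [0.62583836 0.20549754 0.20260833]
0 0.013 [320.69444618 296.61875997] [0.62583836 0.20549754 0.20260833]
```

View pics/w6.png

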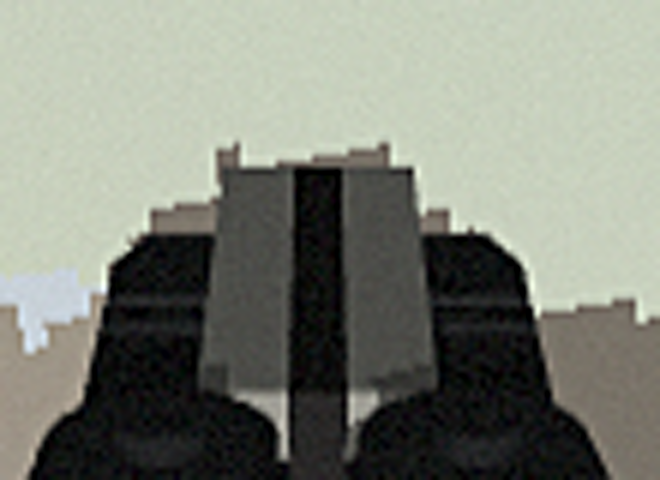

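```bash
python3 - <<'E'
from h import *
s=bot.observe(); X=np.array(s["position"])
p=bot.grab_frame("scene"); c=p["pixels"][160:240,370:460]
im=cv2.resize(c,None,fx=7,fy=7,interpolation=cv2.INTER_CUBIC)
for dz,col in ((0,(0,0,255)),(.01,(0,255,0)),(.02,(255,0,0))):
    u=proj(p,X+[0,0,dz]); q=((u-[370,160])*7+3).astype(int); cv2.circle(im,tuple(int(v) for v in q),4,col,-1); print(dz,u)
cv2.imwrite("pics/s6.png",im)
E
```

```text
0 [408.23733419 211.18594962]
0.01 [408.6825528  207.85408968]
0.02 [409.13233986 204.4880411 ]
```

View pics/s6.png

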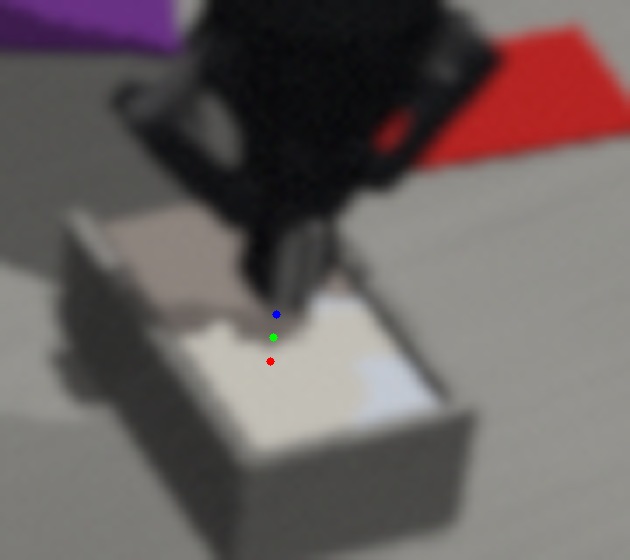

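```bash
python3 - <<'E'
from h import *
from scipy.optimize import least_squares
ps=bot.grab_frame("scene"); pw=bot.grab_frame("wrist"); s=bot.observe()
for us in ([412.4,203.0],[411,204]):
    q=least_squares(lambda X:np.r_[proj(ps,X)-us,proj(pw,X)-[323,287.5]],np.array([.56,.21,.06]))
    print(q.x,q.fun,q.x-s["position"])
E
```

```text
[0.57520687 0.21245209 0.07280311] [-0.24006732 -0.12959107 -0.03286683 -0.03506818] [ 0.01315282 -0.00284119  0.03562147]
[0.57292463 0.21272818 0.06707176] [0.40456391 0.21870272 0.05758286 0.06149562] [ 0.01087059 -0.00256511  0.02989012]
```

```bash
python3 -m handwheel '[[0,0,0.08,0,0,0]]'|grep -E "posi|force"; 
```

```text
position: [0.5621, 0.2153, 0.0352]
force: [0.2, -0.3, -0.5]
```

```bash
python3 -m handwheel '[[0,0,0.08,0,0,0]]'|grep -E "posi|force"; 
```

```text
position: [0.562, 0.2153, 0.033]
force: [-0.1, -0.6, -0.6]
```

```bash
python3 -m handwheel '[[0,0,0.08,0,0,0]]'|grep -E "posi|force"; 
```

```text
position: [0.562, 0.2153, 0.0309]
force: [-0.7, 0.2, 0.5]
```

```bash
python3 - <<'E'
from h import *
s=bot.observe(); X=np.array(s["position"]);print(s["clock"],X,s["force"])
p=bot.grab_frame("scene"); c=p["pixels"][160:240,370:460]
cv2.imwrite("pics/s7.png",cv2.resize(c,None,fx=7,fy=7,interpolation=cv2.INTER_CUBIC))
E
```

```text
17.1 [0.56198121 0.21528966 0.03094299] [-0.66970132  0.17522007  0.52620494]
```

View pics/s7.png

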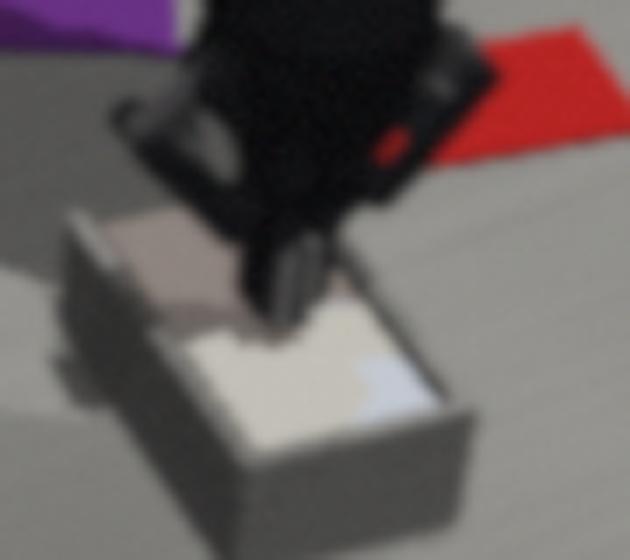

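```bash
python3 -m handwheel '[[0,0,0.08,0,0,0]]'|grep -E "posi|force"; 
```

```text
position: [0.5621, 0.2153, 0.0291]
force: [0.2, 0.0, 0.2]
```

```bash
python3 -m handwheel '[[0,0,0.08,0,0,0]]'|grep -E "posi|force"; 
```

```text
position: [0.5621, 0.2153, 0.027]
force: [1.0, 0.3, -0.1]
```

```bash
python3 -m handwheel '[[0,0,0.08,0,0,0],[0,0,0,0,0,0]]'|grep -E "posi|force"; 
```

```text
position: [0.5619, 0.2153, 0.025]
force: [0.5, 0.8, 0.5]
```

```bash
python3 - <<'E'
from h import *
s=bot.observe(); X=np.array(s["position"]);print(s["clock"],X,s["force"])
p=bot.grab_frame("scene"); c=p["pixels"][160:240,370:460]
cv2.imwrite("pics/s8.png",cv2.resize(c,None,fx=7,fy=7,interpolation=cv2.INTER_CUBIC))
E
```

```text
17.65 [0.56192875 0.21529761 0.02498528] [0.46994611 0.75631168 0.50605008]
```

View pics/s8.png

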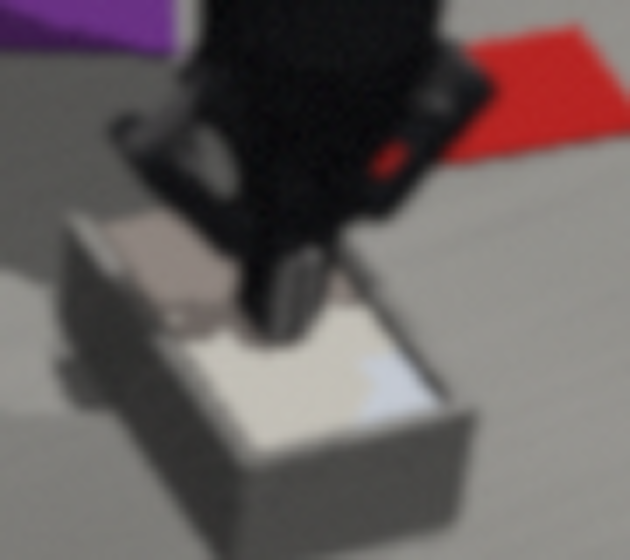

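```bash
python3 -m handwheel '[[0,0,0.04,0,0,0]]'|grep -E "posi|force"; 
```

```text
position: [0.5622, 0.2153, 0.0242]
force: [-0.5, -0.5, 0.5]
```

```bash
python3 -m handwheel '[[0,0,0.04,0,0,0]]'|grep -E "posi|force"; 
```

```text
position: [0.5621, 0.2153, 0.0231]
force: [0.1, 0.5, 0.1]
```

```bash
python3 -m handwheel '[[0,0,0.02,0,0,0],[0,0,0,0,0,0]]'|grep -E "posi|force"; 
```

```text
position: [0.5621, 0.2153, 0.0228]
force: [0.1, -0.5, 4.0]
```

```bash
python3 -m handwheel '[[0,0,0.02,0,0,0],[0,0,0,0,0,0]]'|grep -E "posi|force"; 
```

```text
position: [0.5621, 0.2154, 0.0227]
force: [-4.1, -2.1, 12.7]
```

```bash
python3 -m handwheel '[[0,0,-0.012,0,0,0],[0,0,0,0,0,0],[-0.1,0,0,0,0,0],[-0.1,0,0,0,0,0]]'
```

```text
clock: 18.95
position: [0.5575, 0.2162, 0.0227]
tool_rot: [-3.141, -0.001, -0.142]
force: [2.4, -0.8, 5.0]
grip_width: 0.0001
```

```bash
python3 -m handwheel '[[-0.2,0,0,0,0,0],[-0.2,0,0,0,0,0],[-0.2,0,0,0,0,0],[-0.2,0,0,0,0,0]]'
```

```text
clock: 19.45
position: [0.5375, 0.219, 0.0227]
tool_rot: [-3.141, -0.001, -0.142]
force: [2.2, -0.3, 5.7]
grip_width: 0.0001
```

```bash
python3 -m handwheel '[[-0.2,0,0,0,0,0],[-0.2,0,0,0,0,0],[-0.2,0,0,0,0,0],[-0.16,0,0,0,0,0],[0,0,0,0,0,0]]'
python3 - <<'E'
from h import *
p=bot.grab_frame("wrist"); cv2.imwrite("pics/w9.png",p["pixels"])
p=bot.grab_frame("top"); cv2.imwrite("pics/t9.png",cv2.resize(p["pixels"][190:290,190:350],None,fx=5,fy=5))
E
```

```text
clock: 20.08
position: [0.5182, 0.2218, 0.0227]
tool_rot: [-3.141, -0.0, -0.141]
force: [-1.7, 0.4, 8.3]
grip_width: 0.0002
```

View pics/w9.png

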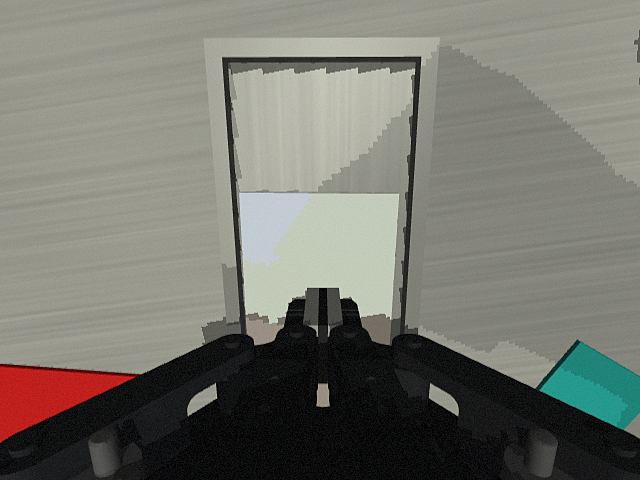

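View pics/t9.png

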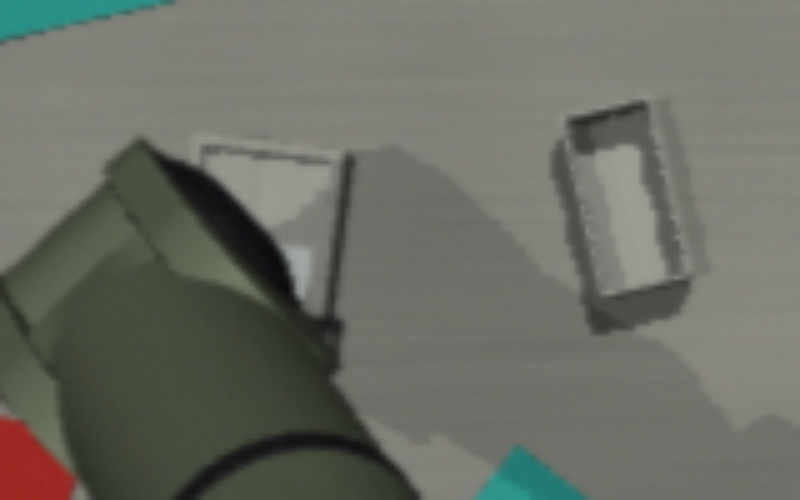

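```bash
python3 -m handwheel '[[0,0,-0.2,0,0,0],[0,0,-0.9,0,0,0],[0,0,-0.9,0,0,0],[-0.54,0,-0.4,0,0,0],[-0.54,0,0,0,0,0],[-0.54,0,0,0,0,-0.029],[0,0,0,0,0,-0.029],[0,0,0,0,0,-0.029]]'
python3 - <<'E'
from h import *
s=bot.observe(); print(s["qpos"])
for n in ["scene","wrist"]:
  p=bot.grab_frame(n); cv2.imwrite(f"pics/{n}10.png",p["pixels"])
E
```

```text
clock: 21.18
position: [0.4768, 0.2274, 0.0817]
tool_rot: [-3.142, 0.001, 0.412]
force: [0.6, 0.1, 0.3]
grip_width: 0.0
[-0.26871846  0.57223057 -0.3900557   1.9441555   0.32946323  0.68854193
 -2.01834547]
```

View pics/scene10.png

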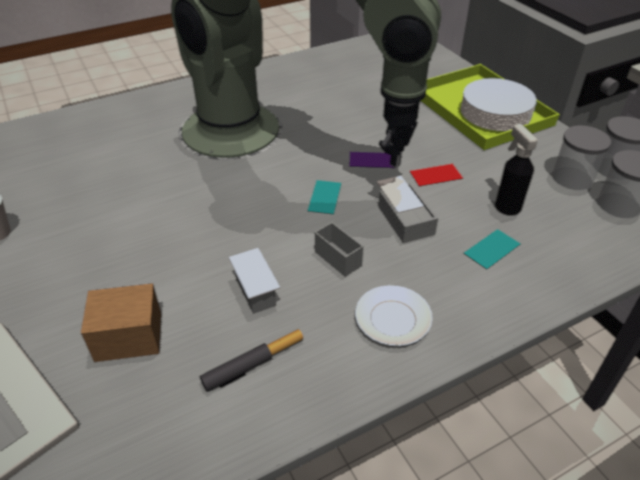

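View pics/wrist10.png

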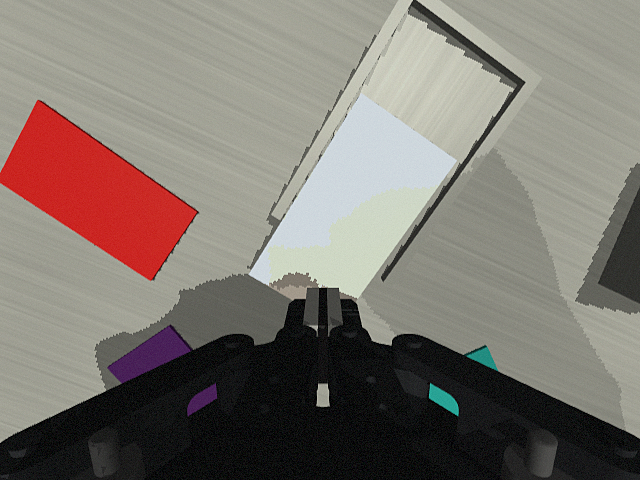

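```bash
python3 - <<'E'
from fit2 import *
import cv2
p=bot.grab_frame("wrist")
L=[(361,95),(457,159),(248,274)]
ix=[0,1,3]
for z in (.046,.049): print(fit1(p,L,[LX[i] for i in ix],[LY[i] for i in ix],[.5,.22,-.14],z))
c=[ray(p,u,.048) for u in L]; print(np.linalg.norm(c[0]-c[1]),np.linalg.norm(c[0]-c[2]),bot.observe()["position"])
E
python3 -m handwheel '[[0,0,0,0,0,-0.0294],[0,0,0,0,0,-0.0294],[0,0,0,0,0,-0.0294],[0,0,0,0,0,-0.0294],[0,0,0,0,0,-0.0294],[0,0,0,0,0,-0.0294],[0,0,0,0,0,-0.0294],[0,0,0,0,0,-0.0294]]' -1 && python3 -m handwheel '[[0,0,0,0,0,-0.0294],[0,0,0,0,0,-0.0294],[0,0,0,0,0,-0.0294],[0,0,0,0,0,-0.0294],[0,0,0,0,0,-0.0294],[0,0,0,0,0,-0.0294],[0,0,0,0,0,0]]'
python3 - <<'E'
from h import *
s=bot.observe(); print(s["qpos"],s["position"])
for n in ["scene","wrist"]:
  p=bot.grab_frame(n); cv2.imwrite(f"pics/{n}11.png",p["pixels"] if n=="wrist" else cv2.resize(p["pixels"][80:280,300:500],None,fx=3,fy=3,interpolation=cv2.INTER_CUBIC))
E
```

```text
(array([ 0.5072,  0.2238, -0.1588]), np.float64(2.0988780709654122))
(array([ 0.5072,  0.2242, -0.1586]), np.float64(3.1469238498433185))
0.06219607355019196 0.11755570230437323 [0.4773 0.2271 0.0817]
clock: 22.32
position: [0.4775, 0.2273, 0.0819]
tool_rot: [-3.14, 0.0, 1.885]
force: [-0.2, 0.5, -0.7]
grip_width: 0.0855
clock: 23.2
position: [0.4775, 0.2272, 0.0817]
tool_rot: [-3.141, -0.002, 2.987]
force: [0.3, -0.2, -0.8]
grip_width: 0.0855
[ 0.14506744  0.76146498 -1.01327335  1.92211928  0.81085473  0.93805291
  0.14425187] [0.47749099 0.22723778 0.08169964]
```

View pics/scene11.png

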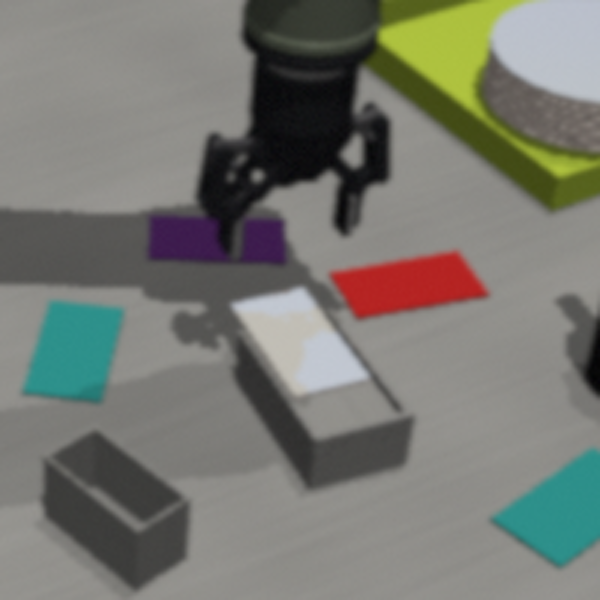

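View pics/wrist11.png

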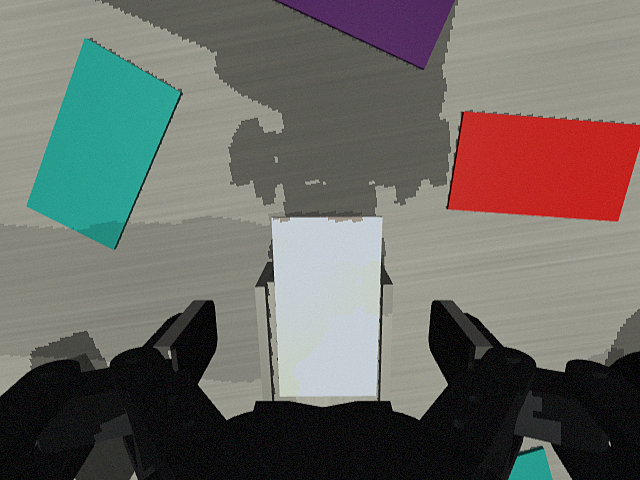

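```bash
python3 - <<'E'
from fit2 import *
p=bot.grab_frame("wrist"); s=bot.observe()
L=[(378,396),(278.5,397),(272,217),(382,216)] # RL,RR,FR,FL
for z in (.046,.049):
    q,e=fit1(p,L,LX,LY,[.5,.22,-.14],z); print(q,e)
print(fit1(p,L,LX,LY,[.5,.22,-.14,.047]))
y=q[2]; g=np.array([q[0]-.042*np.cos(y),q[1]-.042*np.sin(y)]); d=g-np.array(s["position"])[:2]
yt=s["tool_rot"][2]; print("grip",g,"d",d,"tool x",d@[np.cos(yt),np.sin(yt)]/.025,"tool y",d@[np.sin(yt),-np.cos(yt)]/.025,"dyaw",y+np.pi-yt, s["clock"])
X=np.array(s["position"]);tx=np.array([np.cos(yt),np.sin(yt),0]);ty=np.array([np.sin(yt),-np.cos(yt),0])
for dz in (0,.02,.03,.04): print(dz,proj(p,X+.011*tx+.0425*ty+[0,0,dz]),proj(p,X+.011*tx-.0425*ty+[0,0,dz]))
E
```

```text
[ 0.5077  0.2251 -0.1454] 1.3936984449533725
[ 0.5065  0.2252 -0.1454] 1.5894989952514038
(array([ 0.5073,  0.2251, -0.1454,  0.0469]), np.float64(1.2000953049281406))
grip [0.4649 0.2313] d [-0.0131  0.004 ] tool x 0.5416476678419703 tool y 0.0774440439398799 dyaw 0.010141141210643578 23.35
0 [410.7597 268.8946] [237.3271 268.873 ]
0.02 [421.759  283.4501] [226.6624 283.4211]
0.03 [428.358  292.1826] [220.2646 292.1486]
0.04 [435.8991 302.1618] [212.9537 302.1217]
```

```bash
python3 -m handwheel '[[0.54,0.077,0,0,0,-0.0016],[0,0,0,0,0,0],[0,0,0.8,0,0,0],[0,0,0.8,0,0,0],[0,0,0.8,0,0,0],[0,0,0.6,0,0,0],[0,0,0.39,0,0,0],[0,0,0,0,0,0]]' -1 
python3 - <<'E'
from h import *
for n in ["scene","wrist"]:
  p=bot.grab_frame(n); cv2.imwrite(f"pics/{n}12.png",p["pixels"] if n=="wrist" else cv2.resize(p["pixels"][100:250,330:480],None,fx=4,fy=4,interpolation=cv2.INTER_CUBIC))
E
```

```text
clock: 24.35
position: [0.465, 0.2311, -0.0028]
tool_rot: [-3.141, -0.001, 3.001]
force: [0.1, -0.0, 0.0]
grip_width: 0.0856
```

View pics/scene12.png

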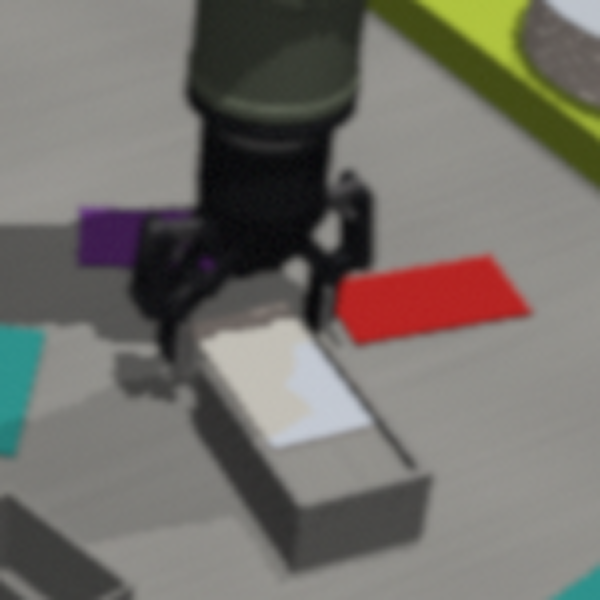

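View pics/wrist12.png

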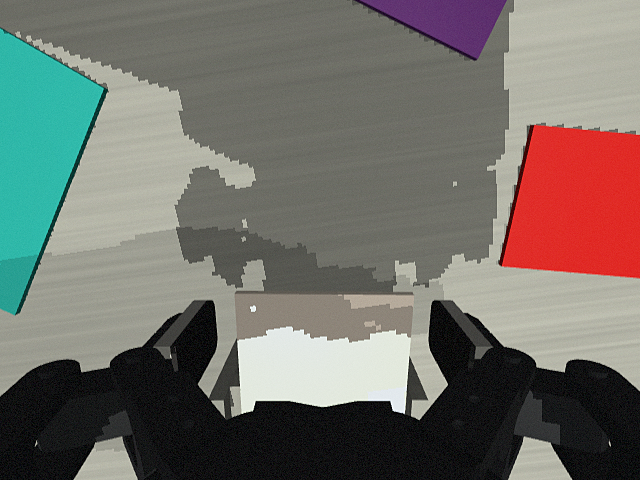

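```bash
python3 -m handwheel '[[0,0,0,0,0,0],[0,0,0,0,0,0],[0,0,0,0,0,0],[0,0,0,0,0,0],[0,0,0,0,0,0]]' 1 20
```

```text
clock: 25.08
position: [0.4656, 0.2312, -0.0022]
tool_rot: [3.141, 0.0, 3.001]
force: [2.0, -0.1, 5.1]
grip_width: 0.0634
```

```bash
python3 -m handwheel '[[0,0,-0.03,0,0,0],[0,0,-0.06,0,0,0],[0,0,-0.2,0,0,0],[0,0,-0.4,0,0,0],[0,0,-0.4,0,0,0],[0,0,-0.4,0,0,0],[0,0,0,0,0,0]]' 1 30
python3 - <<'E'
from h import *
for n in ["scene","wrist"]:
  p=bot.grab_frame(n); cv2.imwrite(f"pics/{n}13.png",p["pixels"] if n=="wrist" else cv2.resize(p["pixels"][100:250,330:480],None,fx=4,fy=4,interpolation=cv2.INTER_CUBIC))
E
```

```text
clock: 25.95
position: [0.4658, 0.2312, 0.0358]
tool_rot: [3.141, 0.001, 3.001]
force: [-0.0, -0.5, -0.8]
grip_width: 0.0629
```

View pics/scene13.png

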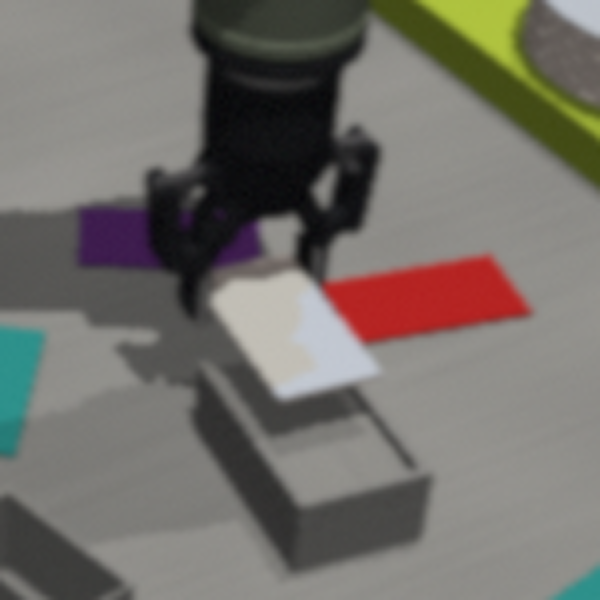

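View pics/wrist13.png

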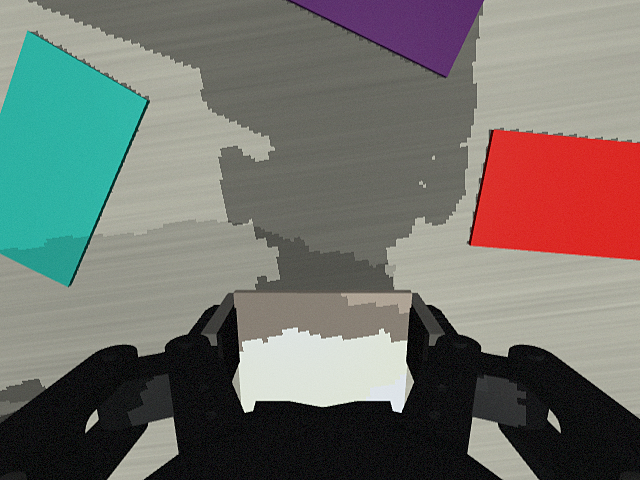

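```bash
python3 -m handwheel '[[0,0,-0.5,0,0,0],[0,0,-0.5,0,0,-0.0191],[0,0,0,0,0,-0.0191],[0,0,0,0,0,-0.0191],[-0.05,-0.4,0,0,0,0],[-0.088,-0.7,0,0,0,0],[-0.088,-0.7,0,0,0,0],[-0.088,-0.7,0,0,0,0]]' && python3 -m handwheel '[[-0.088,-0.7,0,0,0,0],[-0.088,-0.7,0,0,0,0],[-0.088,-0.7,0,0,0,0],[-0.088,-0.7,0,0,0,0],[-0.088,-0.7,0,0,0,0],[-0.088,-0.7,0,0,0,0],[-0.088,-0.7,0,0,0,0],[-0.088,-0.7,0,0,0,0]]' && python3 -m handwheel '[[-0.088,-0.7,0,0,0,0],[-0.085,-0.5,0,0,0,0],[-0.077,-0.2,0,0,0,0],[0,0,0,0,0,0],[0,0,0,0,0,0]]'
python3 - <<'E'
from h import *
print(bot.observe()["qpos"])
for n in ["scene","wrist","top"]:
  p=bot.grab_frame(n); im=p["pixels"]; print(n,[np.round(proj(p,X),1) for X in [[.587,.015,.06]]])
  if n=="top": im=cv2.resize(im[170:290,250:400],None,fx=4,fy=4,interpolation=cv2.INTER_CUBIC)
  if n=="scene": im=cv2.resize(im[180:300,260:410],None,fx=5,fy=5,interpolation=cv2.INTER_CUBIC)
  cv2.imwrite(f"pics/{n}14.png",im)
E
```

```text
clock: 27.05
position: [0.4871, 0.1702, 0.06]
tool_rot: [-3.141, 0.0, -2.923]
force: [-0.3, -0.0, -0.4]
grip_width: 0.0627
clock: 28.05
position: [0.5347, 0.038, 0.0599]
tool_rot: [3.141, -0.0, -2.922]
force: [0.3, 0.2, -1.7]
grip_width: 0.0633
clock: 28.68
position: [0.5479, 0.0069, 0.06]
tool_rot: [3.141, 0.0, -2.921]
force: [0.2, 0.9, -0.6]
grip_width: 0.0633
[ 0.58404629  0.84974294 -1.05265069  1.88384167  0.903885    0.97951866
  0.90107129]
scene [array([337.3, 239.2])]
wrist [array([321.9, 360.6])]
top [array([315.2, 228.8])]
```

View pics/scene14.png

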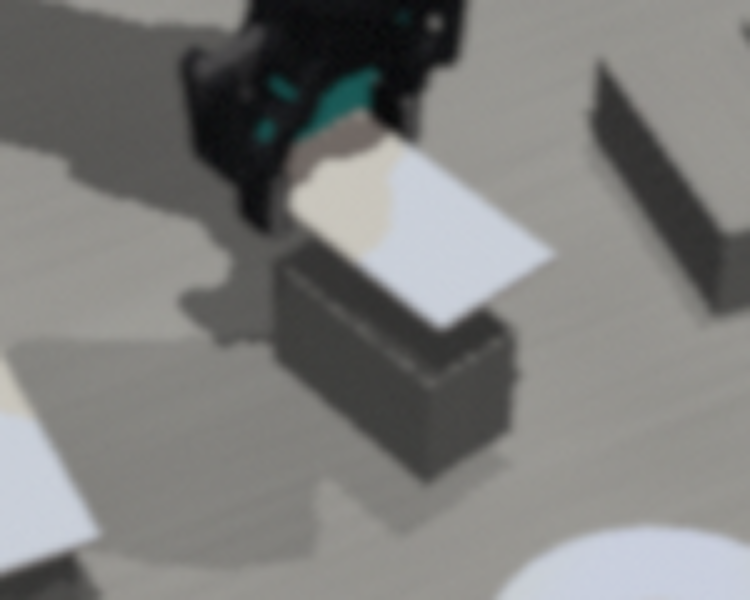

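View pics/wrist14.png

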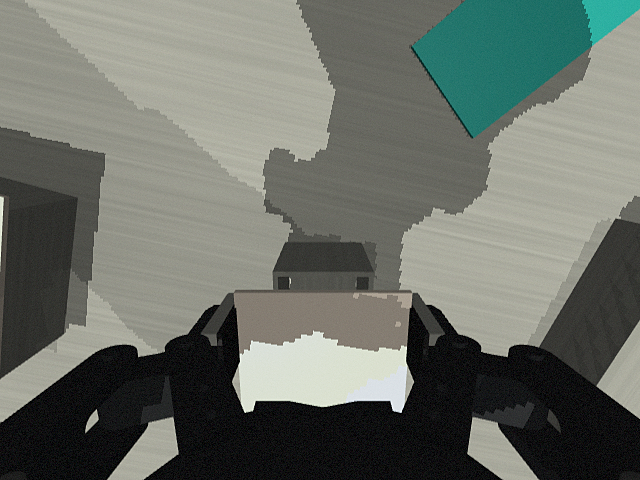

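View pics/top14.png

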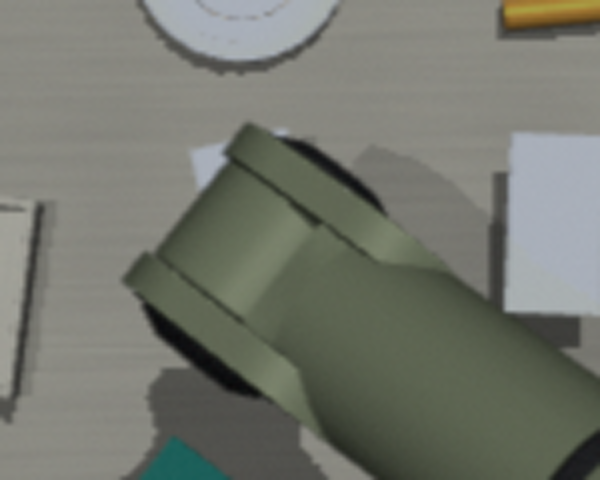

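```bash
python3 - <<'E'
from fit2 import *
p=bot.grab_frame("wrist"); s=bot.observe(); X=np.array(s["position"]); yt=s["tool_rot"][2]
tx=np.array([np.cos(yt),np.sin(yt),0]);ty=np.array([np.sin(yt),-np.cos(yt),0])
T=lambda u,z:(lambda d:(round(d@tx*1000,1),round(d@ty*1000,1)))(ray(p,u,z)-X)
zb=X[2]+.049
for u in [(273.5,271.5),(375,271.5)]: print("pan rim",T(u,.06))
for u in [(236,293.5),(412,293.5)]: print("lid top front",T(u,zb+.003),T(u,zb))
sc=bot.grab_frame("scene")
P=[np.array(a)/5+np.array([260,180])-.4 for a in [(515,335),(430,385),(277,265)]]
print(fit1(sc,P,[.05,.05,-.05],[.025,-.025,-.025],[.58,.01,.2],.06))
print(bot.observe()["clock"])
E
```

```text
pan rim (np.float64(9.6), np.float64(-24.4))
pan rim (np.float64(9.7), np.float64(25.5))
lid top front (np.float64(19.5), np.float64(-29.9)) (np.float64(18.2), np.float64(-30.7))
lid top front (np.float64(19.6), np.float64(30.4)) (np.float64(18.3), np.float64(31.2))
(array([0.5878, 0.0175, 0.2064]), np.float64(0.794656794435241))
28.925
```

```bash
python3 -m handwheel '[[0,0,0.4,0,0,0],[0,0,0.5,0,0,0],[0,0,0.5,0,0,0],[0,0,0.28,0,0,0],[0,0,0,0,0,0]]'
python3 - <<'E'
from h import *
for n in ["scene"]:
  p=bot.grab_frame(n); im=p["pixels"]
  im=cv2.resize(im[180:300,260:410],None,fx=5,fy=5,interpolation=cv2.INTER_CUBIC)
  cv2.imwrite(f"pics/{n}15.png",im)
E
```

```text
clock: 29.55
position: [0.5477, 0.0064, 0.0174]
tool_rot: [3.141, -0.001, -2.922]
force: [0.9, 0.4, -0.7]
grip_width: 0.0628
```

View pics/scene15.png

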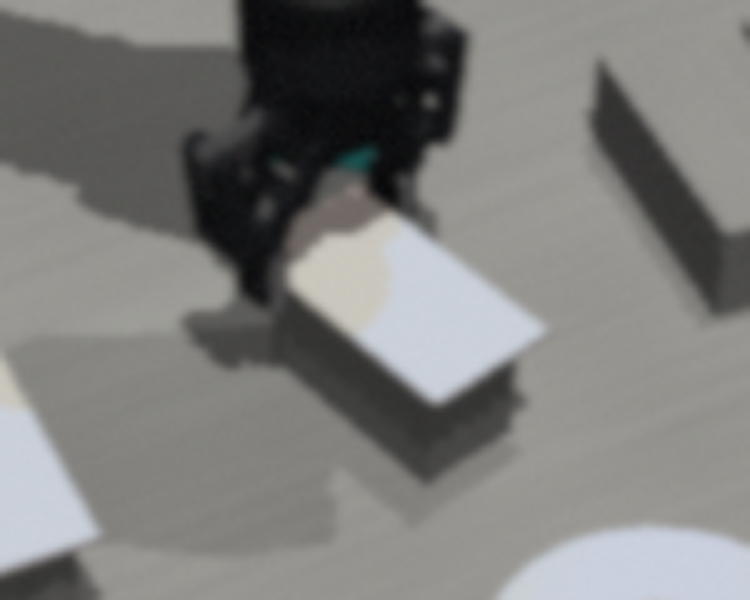

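```bash
python3 -m handwheel '[[0,0,0.024,0,0,0],[0,0,0,0,0,0]]'|grep -E "posi|force"; 
```

```text
position: [0.5482, 0.0062, 0.0176]
force: [0.5, -0.9, 0.3]
```

```bash
python3 -m handwheel '[[0,0,0.02,0,0,0],[0,0,0,0,0,0]]'|grep -E "posi|force"; 
```

```text
position: [0.5481, 0.0062, 0.0169]
force: [0.8, 0.3, -0.1]
```

```bash
python3 -m handwheel '[[0,0,0.016,0,0,0],[0,0,0,0,0,0]]'|grep -E "posi|force"; 
```

```text
position: [0.548, 0.0063, 0.0164]
force: [0.3, 0.6, 0.2]
```

```bash
python3 -m handwheel '[[0,0,0.02,0,0,0],[0,0,0,0,0,0]]'|grep -E "posi|force"; 
```

```text
position: [0.548, 0.0063, 0.0159]
force: [-0.3, 0.4, -0.2]
```

```bash
python3 -m handwheel '[[0,0,0.02,0,0,0],[0,0,0,0,0,0]]'|grep -E "posi|force"; 
```

```text
position: [0.5481, 0.0063, 0.0157]
force: [-1.4, -1.6, 5.3]
```

```bash
python3 -m handwheel '[[0,0,0.02,0,0,0],[0,0,0,0,0,0]]'|grep -E "posi|force"; 
```

```text
position: [0.5481, 0.0063, 0.0155]
force: [-5.0, -1.2, 15.2]
```

```bash
python3 -m handwheel '[[0,0,-0.02,0,0,0],[0,0,0,0,0,0]]' && python3 -m handwheel '[[0,0,0,0,0,0],[0,0,0,0,0,0],[0,0,0,0,0,0],[0,0,0,0,0,0],[0,0,0,0,0,0]]' -1
python3 - <<'E'
from h import *
for n in ["scene","wrist"]:
  p=bot.grab_frame(n); im=p["pixels"]
  if n=="scene": im=cv2.resize(im[180:300,260:410],None,fx=5,fy=5,interpolation=cv2.INTER_CUBIC)
  cv2.imwrite(f"pics/{n}16.png",im)
E
```

```text
clock: 31.35
position: [0.5481, 0.0063, 0.0157]
tool_rot: [-3.141, 0.0, -2.922]
force: [-2.8, 0.1, 6.1]
grip_width: 0.0631
clock: 31.98
position: [0.548, 0.0063, 0.0154]
tool_rot: [3.142, -0.0, -2.922]
force: [-0.7, 0.5, 0.1]
grip_width: 0.0851
```

View pics/scene16.png

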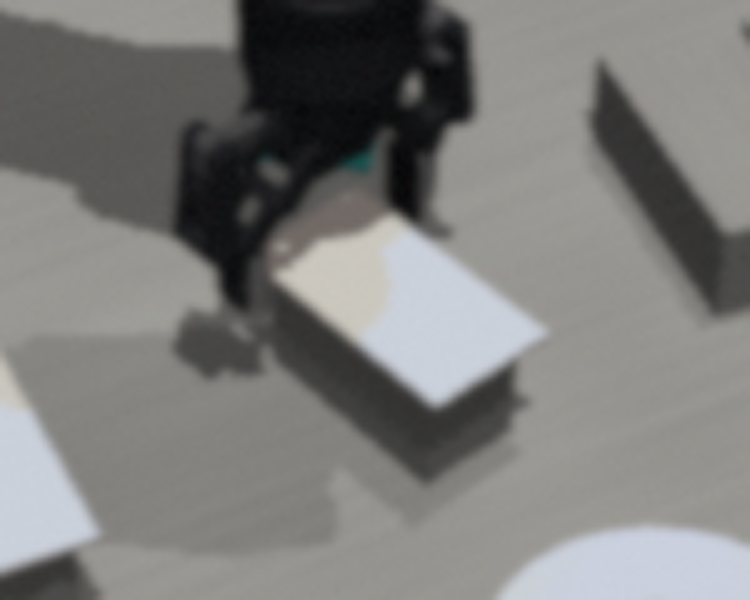

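View pics/wrist16.png

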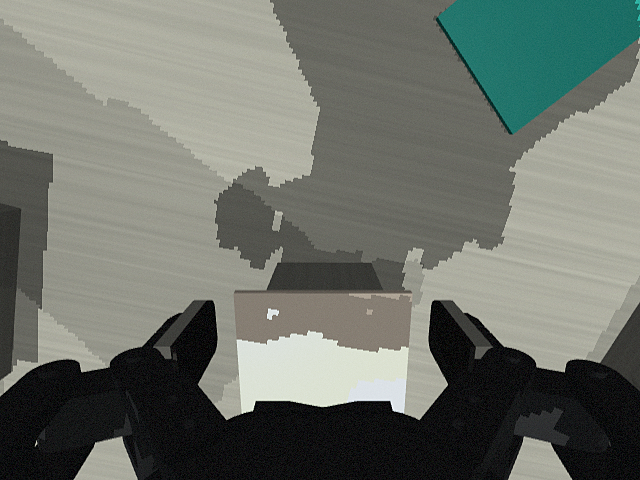

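Fingers are open and clear of the lid at (216|236) and (412|430). I'll retreat straight up, then back off so the top view is clear.

```bash
python3 -m handwheel '[[0,0,-0.3,0,0,0],[0,0,-0.8,0,0,0],[0,0,-1,0,0,0],[0,0,-1,0,0,0],[0,0,-1,0,0,0],[0,0,-1,0,0,0],[0,-0.6,0,0,0,0],[0,-1,0,0,0,0]]' && python3 -m handwheel '[[0,-1,0,0,0,0],[0,-1,0,0,0,0],[0,-1,0,0,0,0],[0,-1,0,0,0,0],[0,-1,0,0,0,0],[0,-1,0,0,0,0],[0,-0.5,0,0,0,0],[0,0,0,0,0,0]]'
python3 - <<'E'
from h import *
for n in ["scene","top"]:
  p=bot.grab_frame(n); im=p["pixels"]
  if n=="scene":
    cv2.imwrite("pics/full17.png",im); im=cv2.resize(im[180:300,260:410],None,fx=5,fy=5,interpolation=cv2.INTER_CUBIC)
  else: im=cv2.resize(im[170:290,250:400],None,fx=5,fy=5,interpolation=cv2.INTER_CUBIC)
  cv2.imwrite(f"pics/{n}17.png",im)
E
```

```text
clock: 33.08
position: [0.5569, -0.0333, 0.1437]
tool_rot: [-3.141, 0.001, -2.921]
force: [-0.9, 0.2, 0.1]
grip_width: 0.0853
clock: 34.08
position: [0.592, -0.1919, 0.1428]
tool_rot: [3.141, -0.0, -2.923]
force: [-0.2, 1.3, -0.5]
grip_width: 0.0852
```

View pics/full17.png

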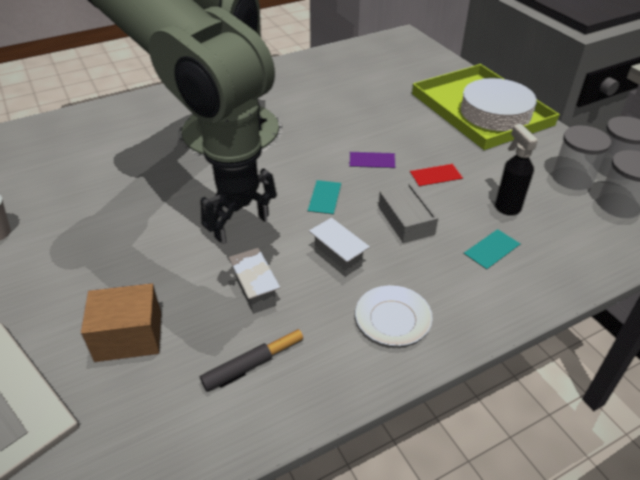

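View pics/scene17.png

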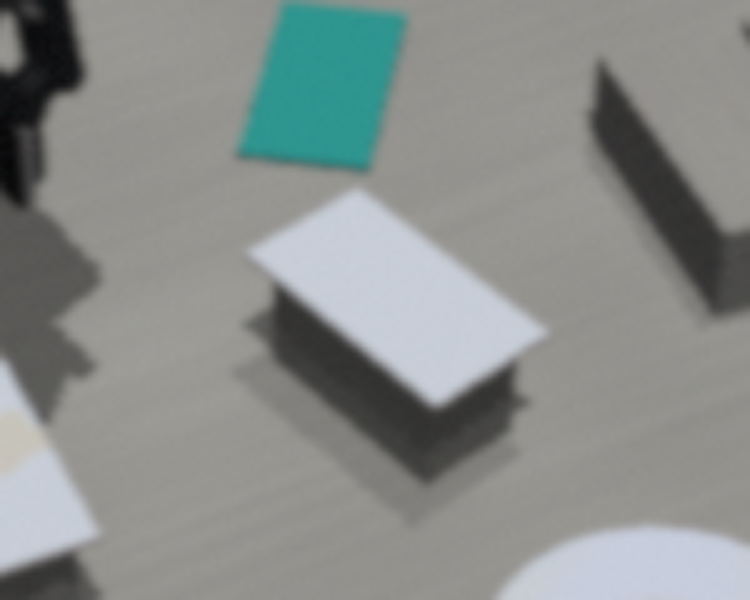

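View pics/top17.png

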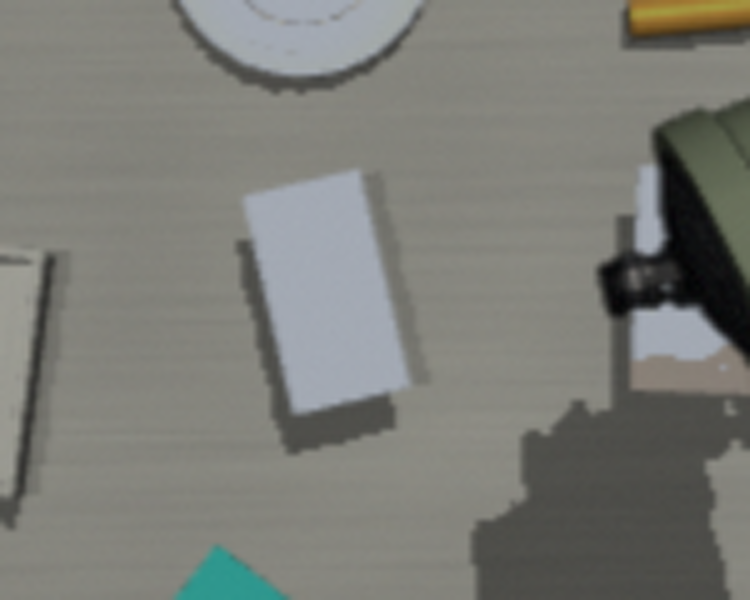

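```bash
python3 - <<'E'
from fit2 import *
pt=bot.grab_frame("top"); ps=bot.grab_frame("scene")
T=[np.array(a)/5+np.array([250,170])-.4 for a in [(243,197),(361,170),(411,385),(294,414)]]
S=[np.array(a)/5+np.array([260,180])-.4 for a in [(549,331),(436,408),(246,251),(358,188)]]
for n,p,L,pan in (("top",pt,T,[.5865,.015,.1953]),("scene",ps,S,[.5881,.0173,.2248])):
    q,e=fit1(p,L,LX,LY,[.587,.015,.22],.063); d=q[:2]-pan[:2]; c,s=np.cos(.215),np.sin(.215)
    print(n,q,e,"rel",c*d[0]+s*d[1],-s*d[0]+c*d[1],q[2]-pan[2], "free", fit1(p,L,LX,LY,[.587,.015,.22,.063]))
s=bot.observe(); print(s["clock"],s["force"])
E
```

```text
top [0.5894 0.0154 0.2169] 0.40441015979499184 rel 0.002947757763916338 -0.0001932116486656372 0.021621419782932777 free (array([0.5903, 0.0156, 0.2169, 0.05  ]), np.float64(0.2703591602904112))
scene [0.5879 0.0177 0.218 ] 0.6116540950740728 rel -7.297155085259386e-05 0.00046512275536166964 -0.006809028399688999 free (array([0.5907, 0.0161, 0.2173, 0.0661]), np.float64(0.5340771895784542))
34.275 [0.1986 1.279  0.0697]
```

Both views put the lid within 3 mm and 0.02 rad of the pan's centre. I'm handing in.

```bash
python3 -c "
from workcell import bot
print(bot.job_done()); print(bot.observe()['clock'])"
```

```text
the job is handed in; nothing more can be done
None
the job is handed in; nothing more can be done
```

The white lid is lying flat and centred on the open pan, and I handed the job in at about 34 s on the robot's clock, of the 64 s allowed. `bot.job_done()` gives no verdict, so the result below is from my own checks.

**What I did:**
- **Slide:** I pressed on the lid with the shut fingers (about 5–8 N while sliding, 12.7 N at most before it). It slid about 44 mm, so about 40 mm stood out over the tray's front edge.
- **Grip and lift:** I turned the gripper half round and gripped the overhanging end by its long sides at 20–30 N. The lid came up level.
- **Placing:** I lowered it onto the rim in 0.4–0.6 mm steps. The contact force peaked at 15 N and was eased to 6 N before I opened the fingers and withdrew.

**Last checks against the pan's own measured pose:**

| View | Lengthwise | Sideways | Turn |
|---|---|---|---|
| Top | +2.9 mm | −0.2 mm | 0.02 rad |
| Scene | −0.1 mm | +0.5 mm | −0.01 rad |

By eye, the lid lies flat and nothing touches it. The bystanders look as they were at the start, though I did not measure them again.

**What disagreed:**
- **Fingertips:** They stood about 27 mm (shut) to 40 mm (open) behind the reported TCP, so I found the heights by contact and from pictures.
- **Lid height:** The fits with height left free were poor: 50 mm from the top view and 66 mm from the scene view, where the lid's top should be at 63 mm. For height I went by the contact felt on the rim.

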